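Square a drill-core slab against the fence of a microscope stage and clip it

TASK

Without lifting it, slide the stone slab on the long microscope stage until its back edge lies flush against the fence along its whole length and its left end touches the end stop; feel for the contact and press only gently (under 20 N), because the stone chips. Then swing the spring clip round by its black knob until its foot sits on top of the slab and holds it there, and leave everything else on the bench as it is.

Things in the scene. Friction and masses are not known exactly. Their poses are not given: they have to be found in the camera images.
- slab: Flat slab of banded buff drill core, loose and askew on the stage plate: about 300 mm long (y), 42 wide (x), 24 high; 0.6 to 1 kg, slides with 2 to 6 N (more if the finger bears down). Hand-sawn: length and width good only to 4 mm, so feel for contact; long edges straight. Broken ends: the 30 mm wide middle sticks out. Starts up to 50 mm from fence and stop. Origin: centre of underside, z up.
- stage: Stage, locked in place: black plate 500 mm long (y, to the left), 200 wide (x, away from the robot), its top 50 mm above the bench; motor at the right end, below the plate. Origin: on the bench under the plate's centre. There is room for a finger on the plate in front of the slab near both its ends, and beyond its right end.
- light_bar (a point): Top centre of the light bar, 110 mm long (stage y) and 22 wide, fixed on the plate in front of the slab's middle, which it bars to a finger; its top is 36 mm above the plate.
- fence: Straight rigid aluminium bar bolted to the plate along its far side, 360 mm long (y), 16 high. Origin: foot of its working face (which faces the robot) at mid-length, on the plate's top; y to the left along the fence, x away from the slab.
- stop: Rigid steel end stop on the plate's left end, 36 mm wide (x), 18 high. Origin: foot of its working face (facing right, -y) at its middle, on the plate's top; axes as the stage.
- clip (a joint): Angle of the spring clip on its upright pivot, left of the slab's front at stage x = -0.045, y = 0.15. 0: arm points to stage -x (to the robot); grows anticlockwise from above; pi/2: arm points right; pi: to the fence. Starts at 0 to 0.45, ends at 2.95, stays where left. Foot meets the seated slab's front top edge near 2.3 and rides 1.5 mm up on it; on the slab from 2.4; 2.6 is good.
- clip_knob (a point): Middle of the clip's upright black thumb knob, 16 mm in diameter, 55 mm from the pivot; it stands 34 to 60 mm above the plate, this point 47 mm. Push it sideways or take it from above; 1 to 2 N turn it, up to 10 N while the foot rides up.
- clip_leaf: Spring leaf of the clip, with a domed steel foot 18 mm across, 95 mm from the pivot. Origin: the leaf's root on the arm, 50 mm from the pivot, 28 mm above the plate. The free foot's underside is 22.5 mm above the plate; on the slab it presses with 2 to 3 N.
- offcut: short broken piece of core, 30 x 44 x 25 mm, lying on the stage plate at its right front corner; bystander. Origin: its foot or underside.
- dropper: small brown bottle with black cap, 30 mm across, 75 high, on the bench; bystander. Origin: its foot or underside.
- jar: white sample jar with red lid, 68 mm across, 85 high, on the bench; bystander. Origin: its foot or underside.
- loupe: folding hand lens lying on the bench, 70 x 32 x 12 mm; bystander. Origin: its foot or underside.
- tweezers: steel tweezers lying on the bench, 125 mm long; bystander. Origin: its foot or underside.
- brush: dusting brush lying on the bench beyond the fence, 170 mm long; bystander. Origin: its foot or underside.
- dish: clear shallow dish, 90 mm across, 16 high, on the bench; bystander. Origin: its foot or underside.

How it is judged:
By the outcome, as a careful person would: the job done as asked, in the order asked, and still so for the second after the job is handed in, with the robot touching nothing.
It also fails if it takes over 72 s, if anything falls off the work surface, if the arm or the gripper's body presses on something with over 40 N, if the wrist force passes 120 N, or if a joint passes its speed limit or range.

ROBOT

A 6-joint arm with a two-finger parallel gripper is mounted at the origin on the work surface. World frame = base frame: x ahead of the robot, y to its left, z up, the work surface at z = 0. Lengths are in m, angles in degrees, forces in N, time in s.
With the tool pointing down it reaches from about 0.4 to 0.825 m from the base axis. Payload 7 kg.
Tool frame: the origin (TCP) lies at the very end of the fingers, on their centre line; the grasp point (between the pads) lies 19 mm behind it (r.hold_point_z is the distance from the TCP to the grasp point, in m); z points along the fingers, y is the direction in which the jaws open and shut (so a half turn about z gives the same grasp; the last joint's range is limited). The gripper opens to 88 mm and grips with 3 to 60 N. Pads are 19 mm wide; open, the fingers measure 130 mm over their backs; the gripper's body (78 mm by 193 mm) begins 47 mm behind the grasp point.
Start: joints at [-51.79, 20.546, 0.682, 0, -70.136, -16.507], TCP at [0.25, -0.627, 0.227] pointing down, gripper open.
Joint ranges: [-176.03, 176.03], [-82.01, 121.73], [-58.28, 71.71], [-173.87, 95.51], [-174.79, -0.11], [-173.66, 173.66]. Speed limits (degrees/s): [136.94, 136.94, 172.46, 180, 180, 180].

INTERFACE

Orientations are given as [roll, pitch, yaw] about the fixed x, y, z axes, in that order (R = Rz(yaw) Ry(pitch) Rx(roll)).
In Python, from plant import r gives the robot as it stands. The module is installed in compiled form; this text tells all that it offers.
- The arm moves only by the shell command python3 -m inch 'ROWS' [FORCE]. ROWS is text: rows parted by semicolons, each of 7 numbers parted by spaces: the shift along the tool's x, y, z in m, then the turn, a rotation vector about the tool's x, y, z in rad, then the opening, from 0 (shut) to 1 (fully open). In form: tx ty tz ax ay az jaw; .... A call has 1 to 20 rows; each row shifts and turns the commanded pose from where the row before left it, along the tool's axes as they then stand; what a row does not reach is not made up. A row lasts 1/12 s, in which the tool goes at most 41.7 mm and 7.16 degrees, less where a joint would pass 70% of its speed; a pose out of reach is approached as far as the arm can. A call with a gripper value outside its range is refused whole. The fingers move at their own pace and stop on an object; FORCE is the grip in N (left out, the last holds). Time passes only in rows, so rows that do not move let the fingers close. It gives the time, the measured TCP pose, the force and the opening at its end, in the units of the state.
- r.get_state(): the state, without advancing time (a new reading comes with each control period).
- r.capture(name): name is "scene" or "side" or "wrist"; returns the picture (420x560x3 uint8, red, green, blue); there is no depth.
- r.camera_params(name): a dict with "vfov" (degrees; the focal length in pixels is half the picture's height over the tangent of half this angle, whatever the lens; pixels are square), "cx", "cy" (the principal point, pixels), "R" (3x3) and "t" (3): a world point X has camera coordinates R X + t. Camera axes: x right, y down, z forward; pixel columns grow to the right and rows downward; lengths in m; the calibration is good to about 2 mm. A picture is of the moment at which its call begins: read the wrist's pose just before it. camera_params takes no time and is no camera call; for the wrist camera it gives the pose at the moment of the call.
- r.close_job(): hands the job in, once; it reports no verdict.
Trained networks look in the newest picture that a camera, given by its name, has taken for a name from the list of things; names that differ only in an ending like _2 or _b are one class to them, and where a whole thing is asked for, a point or a joint stands for the part that bears it (a point fixed in the world has none). Each returns a list of dicts, best first, with "p" (0 to 1); they miss things now and then, are a little off and sometimes report something else, mostly with a low value. They report only what shows in the picture. A call takes as long as a camera call.
- r.recognise(target, camera): "xy" ([column, row] in pixels, amid what is visible of it).
The state is a dict: "time_s": time; "joints": joint angles; "qd": joint speeds; "joint_torque": joint torques, N m; "tcp_pos": TCP position; "eef_rot": TCP orientation; "contact_force": force on the tool from outside, world axes, zero at the start; "moment": the same for the moment, N m; "gripper_width": finger opening in m.
Only numpy, scipy, OpenCV 4.12 (cv2) and the standard library are available. Lean on these libraries where they do the work, as an engineer would, in place of code of your own. Each camera call takes 0.05 s, during which the arm holds its last target.

## Working session

There is one attempt and no reset: what is moved stays moved. The work goes in short steps, Python scripts to look and compute and a shell command to move; the robot and the scene stay as the last step left them, time stands still between calls to the robot, and variables do not carry over. Pictures are saved under pics/ and viewed, and the job is handed in when it is done.

```bash
mkdir -p pics; ls; cat > look.py <<'E'
import cv2,sys
from plant import r
def snap(cam,name):
    im=r.capture(cam); cv2.imwrite(f'pics/{name}.png',cv2.cvtColor(im,cv2.COLOR_RGB2BGR)); return im
E
python3 - <<'E'
from look import *
import numpy as np
np.set_printoptions(precision=4,suppress=True)
print(r.get_state())
for c in ['scene','side','wrist']:
    snap(c,c+'0'); print(c,r.camera_params(c))
E
```

```text
pics
{'time_s': 0.0, 'joints': array([-51.7897,  20.5926,   0.6329,  -0.0211, -70.1341, -16.5087]), 'qd': array([ 0.0856,  0.0218,  0.0028,  0.1777, -0.0125,  0.0002]), 'joint_torque': array([  0.0012, -58.2709,  29.307 ,   6.9973,   0.0071,  -0.0002]), 'tcp_pos': array([ 0.2494, -0.6267,  0.2256]), 'eef_rot': array([ 179.9045,   -0.0076, -158.3056]), 'contact_force': array([-0.3584,  0.9633,  0.0621]), 'moment': array([ 0.0301, -0.0027, -0.0487]), 'gripper_width': 0.08805270295624572}
scene {'vfov': 50.47192929699919, 'cx': 288.8219439841393, 'cy': 212.50383677423775, 'R': array([[ 0.3353,  0.9421,  0.0107],
       [ 0.7574, -0.2628, -0.5977],
       [-0.5603,  0.2085, -0.8016]]), 't': array([-0.1871, -0.3391,  1.4551])}
side {'vfov': 50.25857579464922, 'cx': 285.4996837525719, 'cy': 212.56599580211187, 'R': array([[-0.7757, -0.6309, -0.0161],
       [-0.4907,  0.619 , -0.6132],
       [ 0.3969, -0.4678, -0.7897]]), 't': array([0.4351, 0.3046, 0.9302])}
wrist {'vfov': 59.467743794774165, 'cx': 278.7241836612732, 'cy': 214.7403744711266, 'R': array([[-0.3695,  0.9292,  0.001 ],
       [ 0.9006,  0.3578,  0.2466],
       [ 0.2288,  0.092 , -0.9691]]), 't': array([ 0.6735, -0.0317,  0.3889])}
```

View pics/scene0.png

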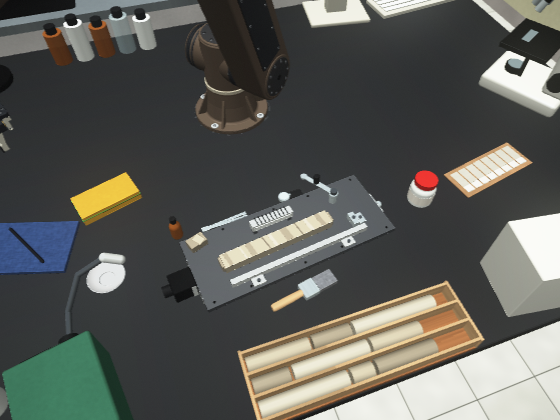

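View pics/side0.png

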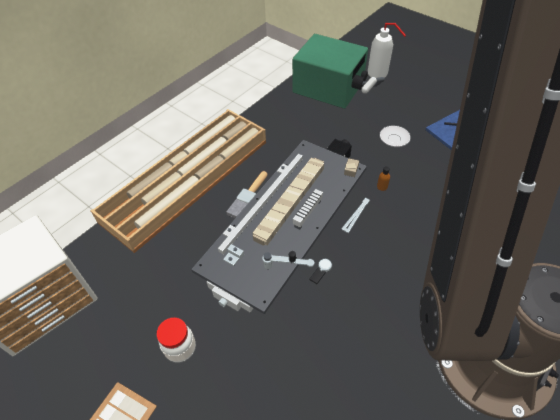

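View pics/wrist0.png

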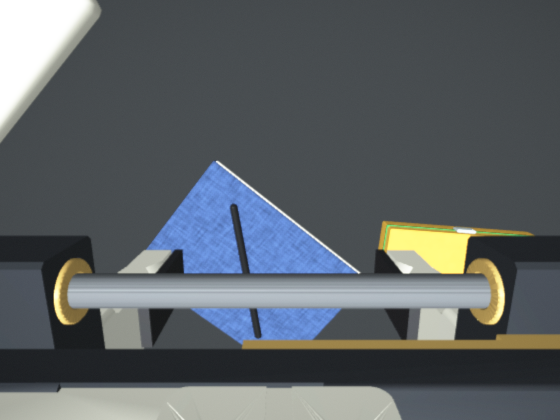

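The scene view shows the stage with its plate corners near (180,240), (353,177), (395,228) and (208,307), the slab from (220,262) to (332,215), and the clip knob near (318,180). The side view shows the same things, with the clip at (268,258) to (325,265). I'll enlarge both.

```bash
python3 - <<'E'
import cv2
a=cv2.imread('pics/scene0.png')[160:320,150:410]; cv2.imwrite('pics/scene0z.png',cv2.resize(a,None,fx=3,fy=3,interpolation=cv2.INTER_CUBIC))
a=cv2.imread('pics/side0.png')[130:320,190:390]; cv2.imwrite('pics/side0z.png',cv2.resize(a,None,fx=3,fy=3,interpolation=cv2.INTER_CUBIC))
from plant import r
for c in ['scene','side']:
  for n in ['slab','stage','light_bar','fence','stop','clip_knob','clip','clip_leaf','offcut']:
    print(c,n,[(round(d['p'],2),[round(float(v),1) for v in d['xy']]) for d in r.recognise(n,c)[:2]])
E
```

```text
scene slab [(0.93, [277.1, 243.3])]
scene stage [(0.57, [280.6, 249.4])]
scene light_bar [(0.6, [285.6, 244.5])]
scene fence [(0.61, [296.4, 252.4]), (0.5, [286.5, 195.7])]
scene stop [(0.77, [359.3, 220.0])]
scene clip_knob [(0.85, [323.4, 187.6])]
scene clip [(0.63, [325.7, 184.6]), (0.55, [289.1, 192.4])]
scene clip_leaf [(0.57, [302.2, 177.4]), (0.39, [280.2, 247.0])]
scene offcut [(0.69, [195.9, 244.4])]
side slab [(0.87, [287.6, 203.4])]
side stage [(0.75, [274.6, 235.4])]
side light_bar []
side fence [(0.96, [259.5, 205.0])]
side stop [(0.6, [234.2, 253.1])]
side clip_knob [(0.96, [284.6, 257.7]), (0.22, [394.3, 136.9])]
side clip [(0.66, [260.9, 205.5]), (0.56, [286.3, 261.6])]
side clip_leaf [(0.61, [383.9, 177.4])]
side offcut [(0.69, [346.6, 167.6])]
```

View pics/scene0z.png

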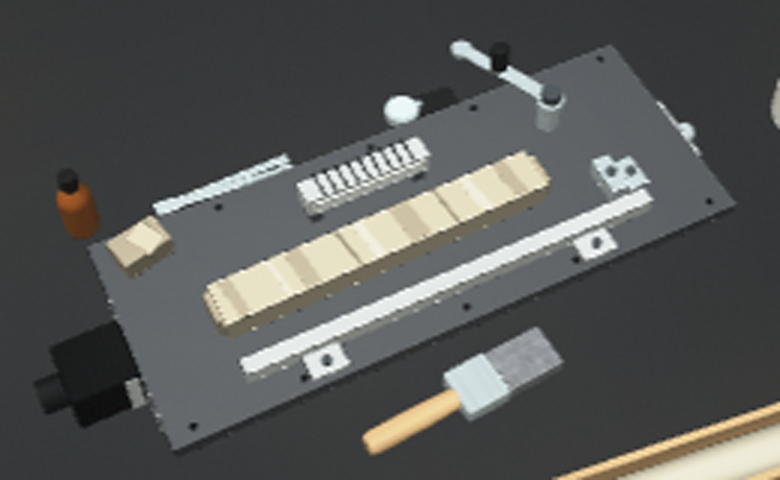

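View pics/side0z.png

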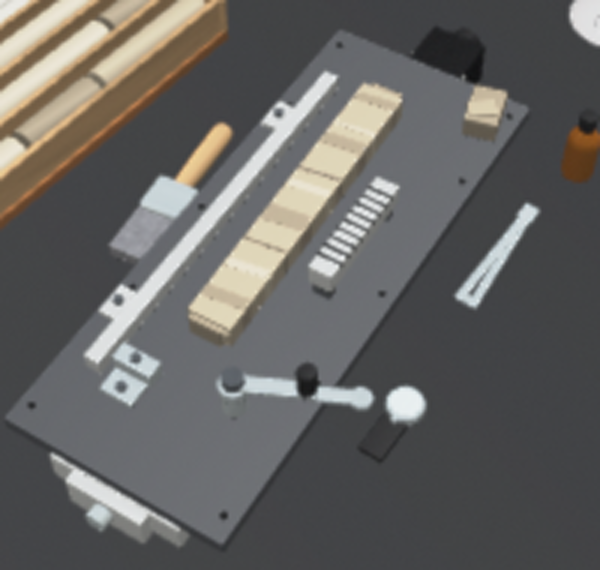

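```bash
cat > geo.py <<'E'
import numpy as np
from plant import r
from scipy.optimize import least_squares
np.set_printoptions(precision=4,suppress=True)
H={'scene':420,'side':420,'wrist':420}
def K(c,P=None):
    P=P or r.camera_params(c); f=210/np.tan(np.radians(P['vfov'])/2); return f,P
def proj(c,X,P=None):
    f,P=K(c,P); Y=np.asarray(X)@np.array(P['R']).T+P['t']; return np.stack([P['cx']+f*Y[...,0]/Y[...,2],P['cy']+f*Y[...,1]/Y[...,2]],-1)
def onz(c,uv,z,P=None):
    f,P=K(c,P); uv=np.atleast_2d(uv); R=np.array(P['R']); d=np.c_[(uv[:,0]-P['cx'])/f,(uv[:,1]-P['cy'])/f,np.ones(len(uv))]@R
    o=-R.T@np.array(P['t']); return o+d*((z-o[2])/d[:,2])[:,None]
zs=lambda a:np.array(a)/3+[150,160]
zd=lambda a:np.array(a)/3+[190,130]
def rect(p,L,W):
    x,y,a=p; c,s=np.cos(a),np.sin(a); q=np.array([[-W/2,-L/2],[-W/2,L/2],[W/2,L/2],[W/2,-L/2]]) # FR FL BL BR
    return q@np.array([[c,s],[-s,c]])+[x,y]
E
python3 - <<'E'
from geo import *
S=zs([(92,246),(611,46),(736,204),(175,450)]); D=zd([(527,108),(223,547),(8,418),(340,31)])
def res(p):
    q=np.c_[rect(p,.5,.2),np.full(4,.05)]
    return np.r_[(proj('scene',q)-S).ravel(),(proj('side',q)-D).ravel()]
o=least_squares(res,[.55,0,-.3]); print(o.x,np.degrees(o.x[2]),o.fun)
p=o.x;c,s=np.cos(p[2]),np.sin(p[2])
def st(X): d=X[:,:2]-p[:2]; return d@np.array([[c,-s],[s,c]])
for n,z,a,b in [('slabtop front',.074,[(208,290),(525,153)],None),('slabtop back',.074,[(228,325),(548,180)],None),('fence topfront',.066,[(242,362),(643,190)],None),('stop',.068,[(592,160),(606,185),(646,175)],None),('knobtop',.11,[(500,46)],None),('pivot',.1,[(551,93)],None),('light',.086,[(299,184),(423,139),(430,155),(305,205)],None),('offcut',.075,[(108,243),(150,217),(173,236),(128,262)],None)]:
    X=onz('scene',zs(a),z); print(n,'W',X[:,:2].round(4).tolist(),'S',st(X).round(4).tolist())
print('side')
for n,z,a in [('slabtop front',.074,[(402,95),(230,335)]),('slabtop back',.074,[(365,88),(190,310)]),('fence tf',.066,[(336,77),(95,362)]),('knob',.11,[(307,368)]),('pivot',.1,[(233,376)]),('light',.086,[(376,182),(398,187),(335,272),(310,264)])]:
    X=onz('side',zd(a),z); print(n,'W',X[:,:2].round(4).tolist(),'S',st(X).round(4).tolist())
E
```

```text
[0.5575 0.0003 0.1264] 7.241552270974703 [-1.576  -0.6039  0.1158 -1.9768  0.5342 -1.1576 -0.0747 -0.2003  0.8852
 -0.7657 -0.3015 -0.6012 -1.995  -0.1264 -0.7263 -1.3437]
slabtop front W [[0.5791, -0.1795], [0.5368, 0.1029]] S [[-0.0013, -0.1811], [-0.0076, 0.1044]]
slabtop back W [[0.6142, -0.1728], [0.5688, 0.1102]] S [[0.0343, -0.1789], [0.025, 0.1076]]
fence topfront W [[0.6438, -0.1706], [0.5989, 0.1835]] S [[0.064, -0.1805], [0.0641, 0.1765]]
stop W [[0.558, 0.1554], [0.5854, 0.1558], [0.587, 0.1915]] S [[0.02, 0.1538], [0.0473, 0.1507], [0.0533, 0.186]]
knobtop W [[0.4483, 0.1134]] S [[-0.0941, 0.1259]]
pivot W [[0.5031, 0.1383]] S [[-0.0366, 0.1437]]
light W [[0.514, -0.0861], [0.5037, 0.0241], [0.5212, 0.024], [0.5353, -0.0874]] S [[-0.0541, -0.0802], [-0.0505, 0.0304], [-0.0331, 0.028], [-0.0331, -0.0842]]
offcut W [[0.5117, -0.2434], [0.4983, -0.2066], [0.5221, -0.1934], [0.5344, -0.2323]] S [[-0.0762, -0.236], [-0.0849, -0.1978], [-0.0596, -0.1877], [-0.0523, -0.2279]]
side
slabtop front W [[0.5749, -0.1806], [0.5276, 0.1077]] S [[-0.0056, -0.1816], [-0.0162, 0.1103]]
slabtop back W [[0.6057, -0.1673], [0.5673, 0.1093]] S [[0.0266, -0.1723], [0.0234, 0.1069]]
fence tf W [[0.6391, -0.1686], [0.5961, 0.1871]] S [[0.0596, -0.1778], [0.0618, 0.1804]]
knob W [[0.4481, 0.1123]] S [[-0.0944, 0.1249]]
pivot W [[0.49, 0.1463]] S [[-0.0486, 0.1533]]
light W [[0.5265, -0.077], [0.5091, -0.0838], [0.4962, 0.0172], [0.5164, 0.0232]] S [[-0.0405, -0.0727], [-0.0586, -0.0773], [-0.0588, 0.0245], [-0.038, 0.0279]]
```

```bash
cat >> geo.py <<'E'
SP=np.array([0.5575,0.0003,0.1264])
def st(X):
    X=np.atleast_2d(X); c,s=np.cos(SP[2]),np.sin(SP[2]); return (X[:,:2]-SP[:2])@np.array([[c,-s],[s,c]])
def rep():
    s=r.get_state(); c,q=np.cos(SP[2]),np.sin(SP[2]); F=s['contact_force']
    print('t',round(s['time_s'],2),'stageTCP',st(s['tcp_pos'])[0],'z',s['tcp_pos'][2],'rot',s['eef_rot'],'Fstage',[round(float(v),1) for v in (c*F[0]+q*F[1],-q*F[0]+c*F[1],F[2])],'w',round(s['gripper_width'],4))
E
python3 - <<'E'
from geo import *
rep()
P=r.camera_params('wrist'); s=r.get_state()
from scipy.spatial.transform import Rotation as Ro
T=Ro.from_euler('xyz',s['eef_rot'],degrees=True).as_matrix()
C=-np.array(P['R']).T@P['t']
print('cam in tool',T.T@(C-s['tcp_pos']),'fwd',T.T@np.array(P['R'])[2])
E
python3 -m inch '0 0 0 0 0 0.1 0;0 0 0 0 0 0.1 0;0 0 0 0 0 0.052 0'
python3 -c "
from geo import *;rep()"
```

```text
t 1.05 stageTCP [-0.3845 -0.5836] z 0.22657187985670985 rot [-179.9992    0.0021 -158.2964] Fstage [-0.2, -0.1, 0.1] w 0.0878
cam in tool [ 0.0654  0.001  -0.1583] fwd [-0.2467 -0.0003  0.9691]
time_s: 1.3
tcp_pos: [0.2496, -0.6271, 0.2265]
eef_rot: [180.0, -0.0, -173.1]
contact_force: [0.0, -0.7, 0.3]
gripper_width: 0.073
t 1.3 stageTCP [-0.3845 -0.5836] z 0.22653104482540296 rot [ 179.9969   -0.0015 -173.0529] Fstage [-0.1, -0.7, 0.3] w 0.073
```

```bash
python3 -m inch '-0.015 0.03 -0.005 0 0 0 0;-0.015 0.03 -0.005 0 0 0 0;-0.015 0.03 -0.005 0 0 0 0;-0.015 0.03 -0.005 0 0 0 0;-0.015 0.03 -0.005 0 0 0 0;-0.015 0.03 -0.005 0 0 0 0;-0.015 0.03 -0.005 0 0 0 0;-0.015 0.03 -0.005 0 0 0 0;-0.015 0.03 -0.005 0 0 0 0;-0.015 0.03 -0.005 0 0 0 0;-0.015 0.03 -0.005 0 0 0 0;-0.015 0.03 -0.005 0 0 0 0;-0.015 0.03 -0.005 0 0 0 0;-0.015 0.03 -0.005 0 0 0 0;-0.015 0.03 -0.005 0 0 0 0;-0.015 0.03 -0.005 0 0 0 0;-0.015 0.03 -0.005 0 0 0 0;-0.015 0.03 -0.005 0 0 0 0;-0.015 0.03 -0.005 0 0 0 0;0 0 0 0 0 0.005 0'
python3 - <<'E'
from look import *
from geo import *
rep(); P=r.camera_params('wrist'); snap('wrist','wrist1'); rep()
import pickle; pickle.dump(P,open('w1.pkl','wb'))
E
```

```text
time_s: 2.97
tcp_pos: [0.4621, -0.0217, 0.3224]
eef_rot: [180.0, 0.1, -172.8]
contact_force: [0.3, 0.5, 0.1]
gripper_width: 0.0001
t 2.97 stageTCP [-0.0974 -0.0098] z 0.32244393573122804 rot [ 179.9663    0.121  -172.8334] Fstage [0.4, 0.4, 0.1] w 0.0001
t 3.02 stageTCP [-0.0986 -0.0113] z 0.3219150113811416 rot [ 179.987     0.0468 -172.8407] Fstage [-0.2, -0.8, 0.1] w 0.0004
```

View pics/wrist1.png

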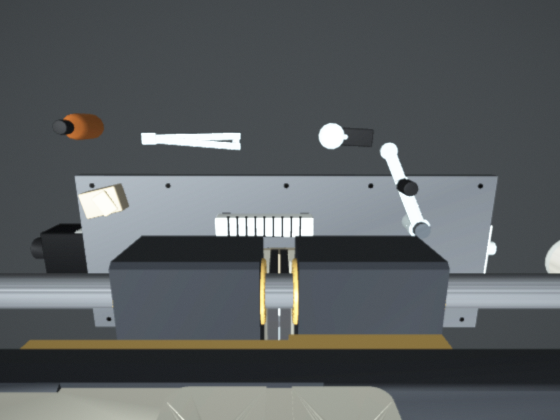

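The wrist view shows the plate's front edge level at row 175 (columns 78–496), the light bar at (215–313, 227), the knob at (407,187) and the pivot at (420,230). The gripper hides the slab. I'll check the stage pose with this view.

```bash
python3 - <<'E'
from geo import *
import pickle; P=pickle.load(open('w1.pkl','rb'))
for n,z,a in [('plate front corners',.05,[(78,175),(496,176)]),('knobtop',.11,[(406,186)]),('light top',.086,[(215,217),(313,217),(313,236),(215,236)]),('pivot',.1,[(421,230)]),('offcut',.075,[(80,195),(120,184),(128,203),(88,218)]),('clip tip',.08,[(389,151)])]:
    print(n,st(onz('wrist',a,z,P)).round(4).tolist())
E
```

```text
plate front corners [[-0.1014, -0.2448], [-0.0994, 0.2472]]
knobtop [[-0.0982, 0.1212]]
light top [[-0.0595, -0.0794], [-0.0593, 0.0293], [-0.0372, 0.0298], [-0.0374, -0.0804]]
pivot [[-0.0483, 0.145]]
offcut [[-0.0824, -0.2319], [-0.0948, -0.1856], [-0.0731, -0.1789], [-0.0556, -0.2264]]
clip tip [[-0.1311, 0.1102]]
```

```bash
python3 -m inch '-0.021 0.027 0.02 0 0 0 0;-0.021 0.027 0.02 0 0 0 0;-0.021 0.027 0.02 0 0 0 0;0 0 0.035 0 0 0 0;0 0 0.035 0 0 0 0;0 0 0.035 0 0 0 0;0 0 0.035 0 0 0 0;0 0 0.03 0 0 0 0;0 0 0.015 0 0 0 0;0 0 0.01 0 0 0 0;0 0 0.006 0 0 0 0;0 0 0 0 0 0 0'
python3 - <<'E'
from look import *
from geo import *
rep(); snap('side','side2'); snap('scene','scene2')
import cv2
a=cv2.imread('pics/scene2.png')[160:320,150:410]; b=cv2.resize(a,None,fx=3,fy=3,interpolation=2);cv2.imwrite('pics/scene2z.png',b)
a=cv2.imread('pics/side2.png')[130:320,190:390]; cv2.imwrite('pics/side2z.png',cv2.resize(a,None,fx=3,fy=3,interpolation=cv2.INTER_CUBIC))
E
```

```text
time_s: 4.02
tcp_pos: [0.5127, 0.0618, 0.06]
eef_rot: [-180.0, -0.1, -173.1]
contact_force: [-0.3, -0.1, 0.9]
gripper_width: 0.0007
t 4.02 stageTCP [-0.0367  0.0667] z 0.059999493777774346 rot [-179.9764   -0.0602 -173.0513] Fstage [-0.3, -0.1, 0.9] w 0.0007
```

View pics/side2z.png

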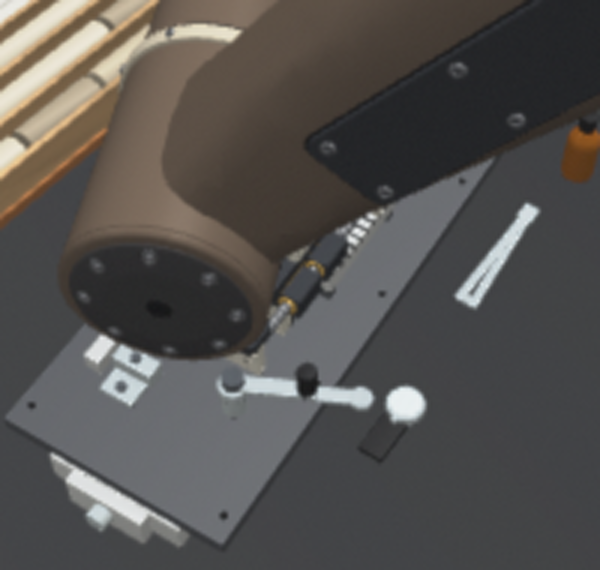

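View pics/scene2z.png

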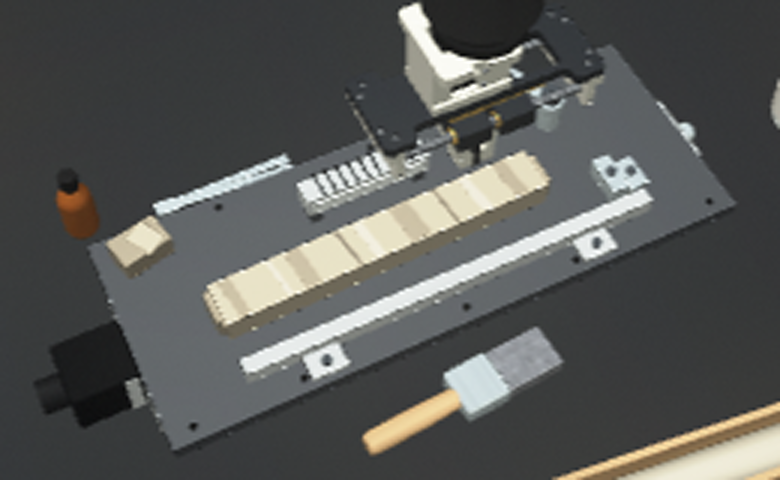

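```bash
R='python3 -c "from geo import *;rep()"'; python3 -m inch '-0.003 0 0 0 0 0 0;-0.003 0 0 0 0 0 0;-0.002 0 0 0 0 0 0;-0.002 0 0 0 0 0 0;-0.002 0 0 0 0 0 0;-0.002 0 0 0 0 0 0;-0.002 0 0 0 0 0 0;-0.002 0 0 0 0 0 0' >/dev/null; eval $R
python3 -m inch '-0.002 0 0 0 0 0 0;-0.002 0 0 0 0 0 0;-0.002 0 0 0 0 0 0;-0.002 0 0 0 0 0 0'>/dev/null; eval $R
```

```text
t 4.78 stageTCP [-0.0187  0.0671] z 0.06040241097410977 rot [-179.9908   -0.0529 -173.0277] Fstage [-2.8, 0.1, 1.0] w 0.0005
t 5.12 stageTCP [-0.0103  0.0671] z 0.06041268449170187 rot [-179.9967   -0.018  -173.0244] Fstage [-2.9, -0.2, -1.2] w 0.0002
```

```bash
R='python3 -c "from geo import *;rep()"'; python3 -m inch '-0.002 0 0 0 0 0 0;-0.002 0 0 0 0 0 0;-0.002 0 0 0 0 0 0;-0.002 0 0 0 0 0 0;-0.002 0 0 0 0 0 0' >/dev/null; eval $R
python3 -m inch '0.004 0 0 0 0 0 0;0.008 0 0 0 0 0 0;0.008 0 -0.03 0 0 0 0;0.006 0 -0.03 0 0 0 0;0 -0.035 0 0 0 0 0;0 -0.04 0 0 0 0 0;0 -0.04 0 0 0 0 0;0 -0.04 0 0 0 0 0;0 -0.04 0 0 0 0 0;0 0 0.03 0 0 0 0;0 0 0.025 0 0 0 0;0 0 0.005 0 0 0 0' ; eval $R
python3 - <<'E'
from look import *
snap('scene','scene3')
import cv2
a=cv2.imread('pics/scene3.png')[160:320,150:410]; b=cv2.resize(a,None,fx=3,fy=3,interpolation=2);cv2.imwrite('pics/scene3z.png',b)
E
```

```text
t 5.53 stageTCP [-0.0002  0.0671] z 0.060505349656339774 rot [ 179.9998   -0.0024 -173.023 ] Fstage [-2.1, 0.2, -0.6] w 0.0006
time_s: 6.53
tcp_pos: [0.5435, -0.1308, 0.0572]
eef_rot: [179.9, -0.3, -173.2]
contact_force: [-1.2, 0.8, 0.0]
gripper_width: 0.0004
t 6.53 stageTCP [-0.0304 -0.1283] z 0.057216606729541125 rot [ 179.9474   -0.2682 -173.1848] Fstage [-1.1, 0.9, 0.0] w 0.0004
```

View pics/scene3z.png

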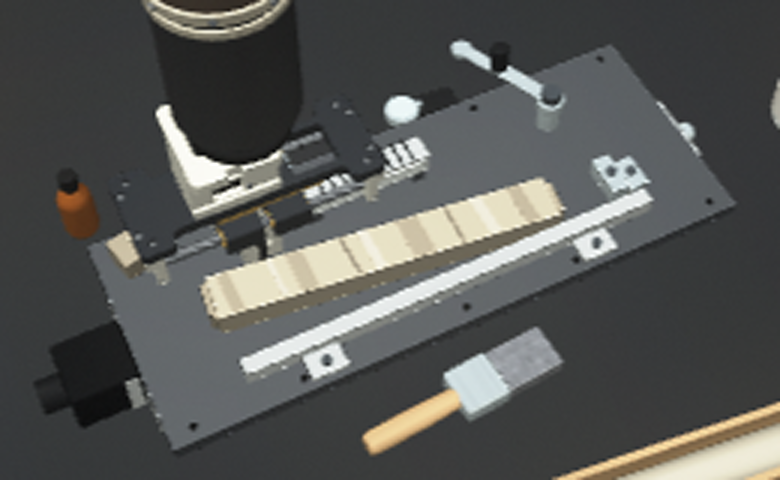

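```bash
R='python3 -c "from geo import *;rep()"'; python3 -m inch '-0.003 0 0 0 0 0 0;-0.003 0 0 0 0 0 0;-0.002 0 0 0 0 0 0;-0.002 0 0 0 0 0 0;-0.002 0 0 0 0 0 0;-0.002 0 0 0 0 0 0;-0.002 0 0 0 0 0 0;-0.002 0 0 0 0 0 0;-0.002 0 0 0 0 0 0;-0.002 0 0 0 0 0 0' >/dev/null; eval $R
python3 -m inch '-0.0025 0 0 0 0 0 0;-0.0025 0 0 0 0 0 0;-0.0025 0 0 0 0 0 0;-0.0025 0 0 0 0 0 0' >/dev/null; eval $R
python3 - <<'E'
from look import *
snap('scene','scene4')
import cv2
a=cv2.imread('pics/scene4.png')[160:320,150:410]; b=cv2.resize(a,None,fx=3,fy=3,interpolation=2);cv2.imwrite('pics/scene4z.png',b)
E
```

```text
t 7.42 stageTCP [-0.0052 -0.128 ] z 0.06055721521746705 rot [-179.9984   -0.0077 -173.0264] Fstage [-2.4, -1.2, 1.3] w 0.0003
t 7.75 stageTCP [ 0.0048 -0.128 ] z 0.060493964516187895 rot [-179.9992   -0.0158 -173.0181] Fstage [-3.2, -0.2, 0.2] w 0.0003
```

View pics/scene4z.png

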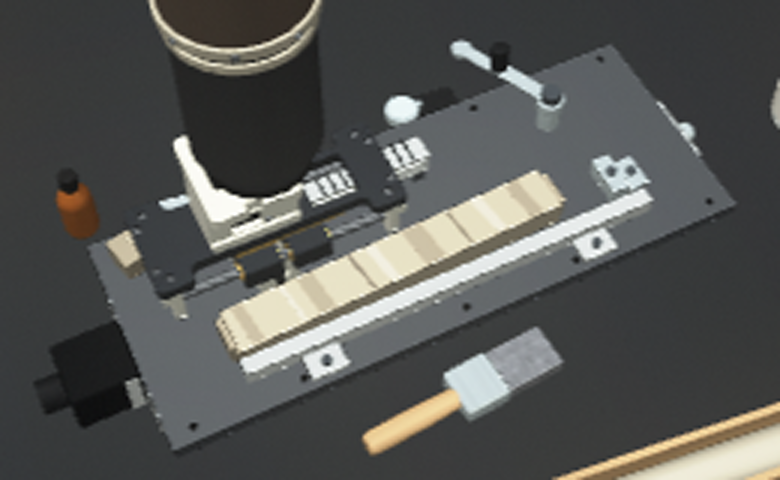

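```bash
R='python3 -c "from geo import *;rep()"'; 
python3 -m inch '0.004 0 0 0 0 0 0;0.01 0 0 0 0 0 0;0.012 0 -0.03 0 0 0 0;0.004 0 -0.03 0 0 0 0;0 0.04 0 0 0 0 0;0 0.04 0 0 0 0 0;0 0.04 0 0 0 0 0;0 0.04 0 0 0 0 0;0 0.04 0 0 0 0 0;0 0 0.03 0 0 0 0;0 0 0.025 0 0 0 0;0 0 0.005 0 0 0 0' ; eval $R
python3 -m inch '-0.003 0 0 0 0 0 0;-0.003 0 0 0 0 0 0;-0.003 0 0 0 0 0 0;-0.002 0 0 0 0 0 0;-0.002 0 0 0 0 0 0;-0.002 0 0 0 0 0 0;-0.002 0 0 0 0 0 0;-0.002 0 0 0 0 0 0;-0.002 0 0 0 0 0 0' >/dev/null; eval $R
python3 -m inch '-0.002 0 0 0 0 0 0;-0.002 0 0 0 0 0 0;-0.002 0 0 0 0 0 0;-0.001 0 0 0 0 0 0' >/dev/null; eval $R

```

```text
time_s: 8.8
tcp_pos: [0.5214, 0.0688, 0.0575]
eef_rot: [-180.0, -0.2, -173.0]
contact_force: [-1.1, -1.0, -0.5]
gripper_width: 0.0004
t 8.8 stageTCP [-0.0272  0.0726] z 0.05753228275070647 rot [-179.9683   -0.2347 -172.9607] Fstage [-1.3, -0.8, -0.5] w 0.0004
t 9.55 stageTCP [-0.0031  0.072 ] z 0.060659564138306823 rot [ 179.9984    0.007  -173.027 ] Fstage [-0.4, 0.0, 0.3] w 0.0002
t 9.88 stageTCP [0.0035 0.072 ] z 0.060378716310576445 rot [-179.9927   -0.0379 -173.0208] Fstage [-2.0, 0.8, 0.4] w 0.0005
```

```bash
R='python3 -c "from geo import *;rep()"'; 
python3 -m inch '-0.001 0 0 0 0 0 0;-0.001 0 0 0 0 0 0;-0.001 0 0 0 0 0 0;-0.001 0 0 0 0 0 0' >/dev/null; eval $R
python3 -m inch '0.004 0 0 0 0 0 0;0.01 0 0 0 0 0 0;0.012 0 -0.03 0 0 0 0;0.008 0 -0.03 0 0 0 0;0 -0.04 -0.01 0 0 0 0;0 -0.04 0 0 0 0 0;0 -0.04 0 0 0 0 0;0 -0.04 0 0 0 0 0;0 -0.04 0 0 0 0 0;0 -0.04 0 0 0 0 0;-0.01 -0.04 0 0 0 0 0;-0.025 -0.02 0 0 0 0 0;-0.021 0 0 0 0 0 0;0 0 0 0 0 0 0' ; eval $R
python3 - <<'E'
from look import *
snap('scene','scene5');snap('side','side5')
import cv2
a=cv2.imread('pics/scene5.png')[160:320,150:410]; b=cv2.resize(a,None,fx=3,fy=3,interpolation=2);cv2.imwrite('pics/scene5z.png',b)
a=cv2.imread('pics/side5.png')[130:320,190:390]; cv2.imwrite('pics/side5z.png',cv2.resize(a,None,fx=3,fy=3,interpolation=cv2.INTER_CUBIC))
E
```

```text
t 10.22 stageTCP [0.0075 0.072 ] z 0.06042889704709553 rot [-179.9978   -0.0222 -173.0289] Fstage [-1.8, -0.0, -1.4] w 0.0004
time_s: 11.38
tcp_pos: [0.6167, -0.2238, 0.13]
eef_rot: [-179.9, 0.1, -173.1]
contact_force: [-0.6, -0.4, 0.0]
gripper_width: 0.0006
t 11.38 stageTCP [ 0.0304 -0.2298] z 0.1300344306674786 rot [-179.9481    0.0648 -173.1263] Fstage [-0.6, -0.3, 0.0] w 0.0006
```

View pics/scene5z.png

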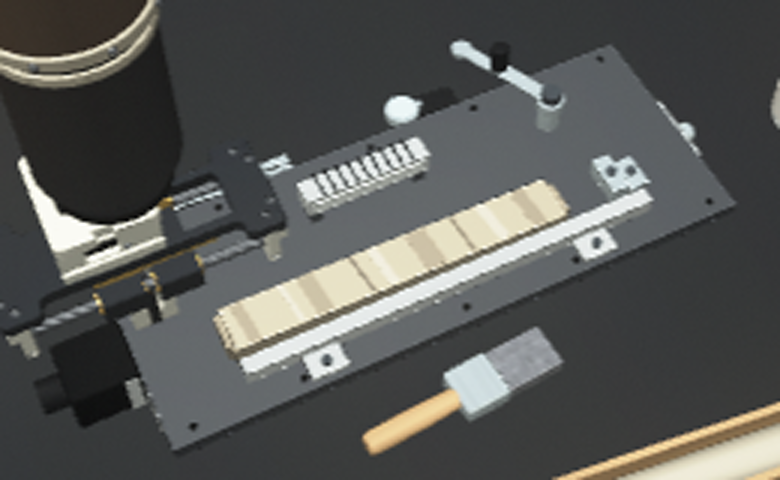

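View pics/side5z.png

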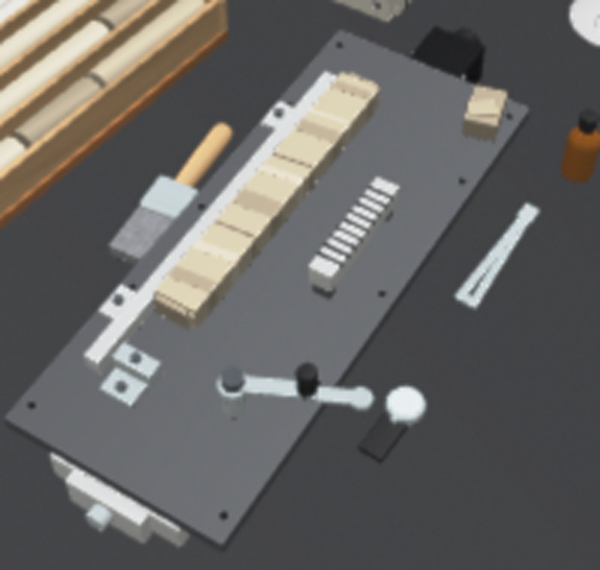

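```bash
R='python3 -c "from geo import *;rep()"'; 
python3 -m inch '-0.003 0 0.03 0 0 0 0;0 0 0.03 0 0 0 0;0 0 0.01 0 0 0 0;0 0.005 0 0 0 0 0;0 0.005 0 0 0 0 0;0 0.005 0 0 0 0 0;0 0.003 0 0 0 0 0;0 0.003 0 0 0 0 0;0 0.002 0 0 0 0 0;0 0.002 0 0 0 0 0;0 0.002 0 0 0 0 0' >/dev/null; eval $R
python3 -m inch '0 0.002 0 0 0 0 0;0 0.002 0 0 0 0 0;0 0.002 0 0 0 0 0;0 0.002 0 0 0 0 0;0 0.002 0 0 0 0 0;0 0.002 0 0 0 0 0;0 0.002 0 0 0 0 0' >/dev/null; eval $R
python3 -m inch '0 0.002 0 0 0 0 0;0 0.002 0 0 0 0 0;0 0.002 0 0 0 0 0;0 0.002 0 0 0 0 0;0 0.002 0 0 0 0 0' >/dev/null; eval $R

```

```text
t 12.4 stageTCP [ 0.0319 -0.2015] z 0.06134500893380365 rot [-179.945     0.069  -173.0037] Fstage [0.1, -4.0, 2.3] w 0.0004
t 12.98 stageTCP [ 0.0314 -0.187 ] z 0.06056033817756584 rot [-179.9961   -0.0019 -173.0235] Fstage [0.6, -4.1, 2.4] w 0.0007
t 13.4 stageTCP [ 0.0315 -0.1769] z 0.060585108947669816 rot [-179.9982    0.0016 -173.0173] Fstage [0.4, -4.0, 2.2] w 0.0002
```

```bash
python3 - <<'E'
from look import *
snap('scene','scene6')
import cv2
a=cv2.imread('pics/scene6.png')[160:320,150:410]; b=cv2.resize(a,None,fx=3,fy=3,interpolation=2);cv2.imwrite('pics/scene6z.png',b)
E
```

```text
(no output)
```

View pics/scene6z.png

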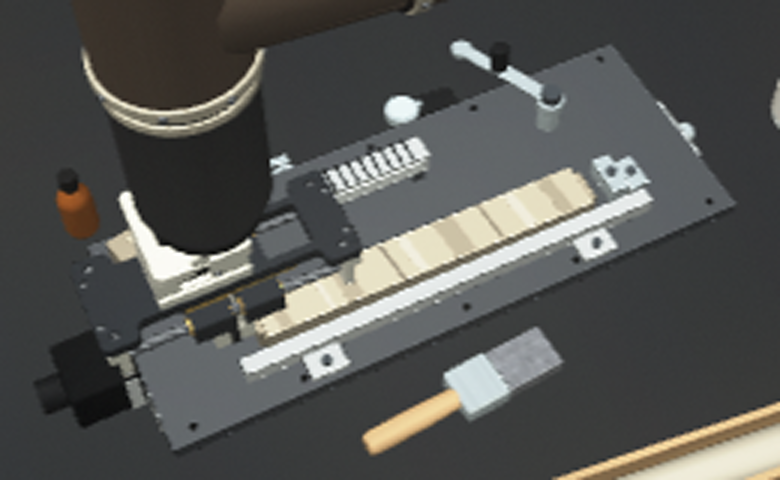

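```bash
R='python3 -c "from geo import *;rep()"'; 
python3 -m inch '0 0.001 0 0 0 0 0;0 0.001 0 0 0 0 0;0 0.001 0 0 0 0 0;0 0.001 0 0 0 0 0;0 0.001 0 0 0 0 0;0 0.001 0 0 0 0 0' >/dev/null; eval $R
for i in 1 2 3; do :; done
python3 -m inch '0 0.001 0 0 0 0 0;0 0.001 0 0 0 0 0' >/dev/null; eval $R
```

```text
t 13.95 stageTCP [ 0.0314 -0.171 ] z 0.060510621117714956 rot [ 179.998    -0.0066 -173.0235] Fstage [-0.0, -4.9, 1.8] w 0.0003
t 14.12 stageTCP [ 0.0315 -0.169 ] z 0.0605270039257714 rot [ 179.9965   -0.0042 -173.0275] Fstage [-0.5, -4.0, 0.7] w 0.0002
```

```bash
R='python3 -c "from geo import *;rep()"'; 
python3 -m inch '0 0.001 0 0 0 0 0;0 0 0 0 0 0 0' >/dev/null; eval $R
python3 -m inch '0 0.0005 0 0 0 0 0;0 0.0005 0 0 0 0 0' >/dev/null; eval $R
```

```text
t 14.28 stageTCP [ 0.0315 -0.1678] z 0.06049530191734727 rot [ 179.9893   -0.0059 -173.0195] Fstage [-0.4, -2.1, 1.9] w 0.0004
t 14.45 stageTCP [ 0.0315 -0.1671] z 0.060497992452815876 rot [ 179.9985   -0.0074 -173.0225] Fstage [0.4, -3.9, 1.2] w 0.0003
```

```bash
R='python3 -c "from geo import *;rep()"'; 
python3 -m inch '0 0.0005 0 0 0 0 0;0 0.0005 0 0 0 0 0' >/dev/null; eval $R
python3 -m inch '0 0.0005 0 0 0 0 0;0 0.0005 0 0 0 0 0' >/dev/null; eval $R
```

```text
t 14.62 stageTCP [ 0.0315 -0.1661] z 0.06052539119370058 rot [ 179.9988   -0.0041 -173.0229] Fstage [0.5, -3.6, 1.1] w 0.0007
t 14.78 stageTCP [ 0.0315 -0.165 ] z 0.060491546629167794 rot [ 179.9976   -0.0093 -173.0229] Fstage [0.1, -2.4, 1.1] w 0.0005
```

```bash
R='python3 -c "from geo import *;rep()"'; 
python3 -m inch '0 0.0005 0 0 0 0 0;0 0.0005 0 0 0 0 0' >/dev/null; eval $R
python3 - <<'E'
from look import *
snap('scene','scene7')
import cv2
a=cv2.imread('pics/scene7.png')[200:260,310:390]; b=cv2.resize(a,None,fx=8,fy=8,interpolation=2);cv2.imwrite('pics/scene7z.png',b)
E
```

```text
t 14.95 stageTCP [ 0.0315 -0.164 ] z 0.06050072721881079 rot [ 179.9984   -0.006  -173.0214] Fstage [-0.5, -3.6, 0.6] w 0.0005
```

View pics/scene7z.png

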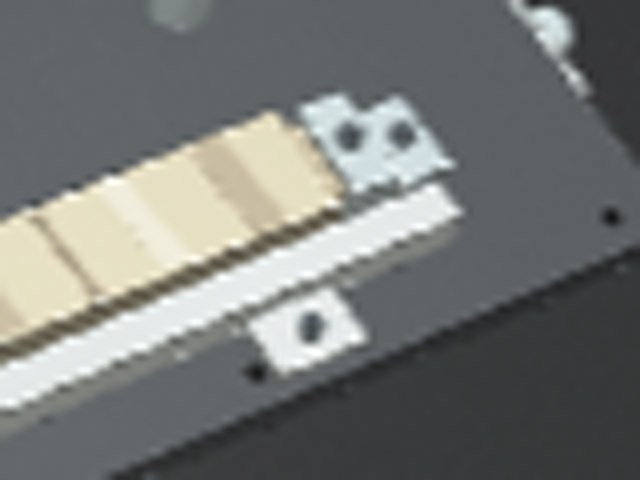

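```bash
R='python3 -c "from geo import *;rep()"'; 
python3 -m inch '0 0.0005 0 0 0 0 0;0 0.0005 0 0 0 0 0' >/dev/null; eval $R
python3 -m inch '0 0.0005 0 0 0 0 0;0 0.0005 0 0 0 0 0' >/dev/null; eval $R
```

```text
t 15.17 stageTCP [ 0.0315 -0.1631] z 0.06050711617217826 rot [ 179.9983   -0.0066 -173.0253] Fstage [0.5, -4.6, -0.2] w 0.0006
t 15.33 stageTCP [ 0.0315 -0.1621] z 0.0605522910144021 rot [ 179.999    -0.001  -173.0224] Fstage [-0.7, -3.1, 0.2] w 0.0003
```

```bash
R='python3 -c "from geo import *;rep()"'; 
python3 -m inch '0 0.0005 0 0 0 0 0;0 0.0005 0 0 0 0 0' >/dev/null; eval $R
python3 -m inch '0 0.0005 0 0 0 0 0' >/dev/null; eval $R
```

```text
t 15.5 stageTCP [ 0.0315 -0.161 ] z 0.06052843144583539 rot [ 179.997    -0.0049 -173.0206] Fstage [-0.1, -2.6, 0.5] w 0.0004
t 15.58 stageTCP [ 0.0315 -0.1605] z 0.06053376810524719 rot [ 179.9989   -0.0047 -173.0243] Fstage [-0.1, -2.8, -0.8] w 0.0004
```

```bash
R='python3 -c "from geo import *;rep()"'; 
python3 -m inch '0 0.0005 0 0 0 0 0' >/dev/null; eval $R
python3 -m inch '0 0.0005 0 0 0 0 0' >/dev/null; eval $R
```

```text
t 15.67 stageTCP [ 0.0315 -0.16  ] z 0.06052299667027482 rot [ 179.9979   -0.0038 -173.0227] Fstage [-0.1, -3.8, 1.0] w 0.0003
t 15.75 stageTCP [ 0.0315 -0.1595] z 0.060511178145830874 rot [ 179.997    -0.006  -173.0204] Fstage [-0.3, -3.2, -0.0] w 0.0004
```

```bash
R='python3 -c "from geo import *;rep()"'; 
python3 -m inch '0 0.0005 0 0 0 0 0' >/dev/null; eval $R
python3 -m inch '0 0.0005 0 0 0 0 0' >/dev/null; eval $R
```

```text
t 15.83 stageTCP [ 0.0315 -0.1594] z 0.06055236285294274 rot [-179.9714   -0.0065 -173.0144] Fstage [0.7, -8.6, -0.7] w 0.0007
t 15.92 stageTCP [ 0.0315 -0.1594] z 0.0605601231750803 rot [-179.9409   -0.0072 -173.0138] Fstage [1.1, -11.8, -1.9] w 0.0005
```

```bash
python3 - <<'E'
from look import *
snap('scene','scene8')
import cv2
a=cv2.imread('pics/scene8.png')[200:260,310:390]; b=cv2.resize(a,None,fx=8,fy=8,interpolation=2);cv2.imwrite('pics/scene8z.png',b)
E
```

```text
(no output)
```

View pics/scene8z.png

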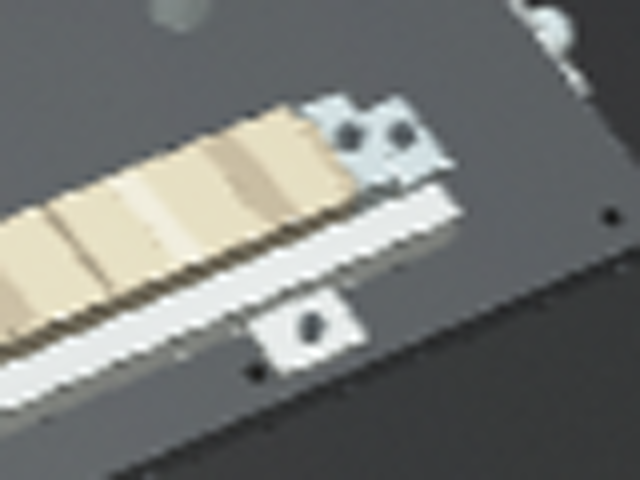

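```bash
R='python3 -c "from geo import *;rep()"'; 
python3 -m inch '0 -0.002 0 0 0 0 0;0 -0.01 0 0 0 0 0;0 0 -0.03 0 0 0 0;0 0 -0.035 0 0 0 0;0.026 0.028 0 0 0 0 0;0.026 0.028 0 0 0 0 0;0 0 0.03 0 0 0 0;0 0 0.03 0 0 0 0;0 0 0.005 0 0 0 0' ; eval $R
python3 -m inch '-0.003 0 0 0 0 0 0;-0.003 0 0 0 0 0 0;-0.003 0 0 0 0 0 0;-0.002 0 0 0 0 0 0;-0.002 0 0 0 0 0 0;-0.002 0 0 0 0 0 0;-0.002 0 0 0 0 0 0;-0.001 0 0 0 0 0 0;-0.001 0 0 0 0 0 0' >/dev/null; eval $R

```

```text
time_s: 16.72
tcp_pos: [0.5489, -0.1153, 0.0572]
eef_rot: [179.9, -0.3, -173.0]
contact_force: [-1.7, 0.3, 0.1]
gripper_width: 0.0008
t 16.72 stageTCP [-0.0231 -0.1135] z 0.05717070542048369 rot [ 179.9157   -0.2785 -173.0373] Fstage [-1.6, 0.5, 0.1] w 0.0008
t 17.47 stageTCP [-0.0011 -0.1145] z 0.06063687609225832 rot [-179.9998    0.0015 -173.0211] Fstage [0.0, 0.4, -0.7] w 0.0006
```

```bash
R='python3 -c "from geo import *;rep()"'; 
python3 -m inch '-0.001 0 0 0 0 0 0;-0.001 0 0 0 0 0 0;-0.001 0 0 0 0 0 0' >/dev/null; eval $R
python3 -m inch '-0.001 0 0 0 0 0 0;-0.001 0 0 0 0 0 0' >/dev/null; eval $R
python3 -m inch '-0.0005 0 0 0 0 0 0;-0.0005 0 0 0 0 0 0' >/dev/null; eval $R

```

```text
t 17.72 stageTCP [ 0.0018 -0.1145] z 0.06055723759579789 rot [ 179.9991   -0.0041 -173.0235] Fstage [0.2, -0.1, -1.2] w 0.0006
t 17.88 stageTCP [ 0.0038 -0.1145] z 0.06055209431912434 rot [-179.9994   -0.0024 -173.0206] Fstage [-0.5, -1.1, 0.4] w 0.0003
t 18.05 stageTCP [ 0.0044 -0.1145] z 0.06045445946443697 rot [ 179.9985   -0.0481 -173.0288] Fstage [-2.1, -0.4, 0.1] w 0.0002
```

```bash
R='python3 -c "from geo import *;rep()"'; 
python3 -m inch '-0.0005 0 0 0 0 0 0;-0.0005 0 0 0 0 0 0' >/dev/null; eval $R
python3 -m inch '-0.0005 0 0 0 0 0 0;-0.0005 0 0 0 0 0 0' >/dev/null; eval $R

```

```text
t 18.22 stageTCP [ 0.0053 -0.1145] z 0.06043435977128629 rot [ 179.9992   -0.0531 -173.0307] Fstage [-1.8, -0.5, 1.0] w 0.0002
t 18.38 stageTCP [ 0.0063 -0.1146] z 0.06039446067075614 rot [-179.9979   -0.0494 -173.026 ] Fstage [-3.0, -1.0, 0.0] w 0.0005
```

```bash
R='python3 -c "from geo import *;rep()"'; 
python3 -m inch '-0.0005 0 0 0 0 0 0;-0.0005 0 0 0 0 0 0' >/dev/null; eval $R
python3 -m inch '-0.0005 0 0 0 0 0 0;-0.0005 0 0 0 0 0 0' >/dev/null; eval $R

```

```text
t 18.55 stageTCP [ 0.0075 -0.1146] z 0.06043793109025393 rot [-179.9945   -0.0301 -173.0233] Fstage [-2.1, -1.4, -0.3] w 0.0003
t 18.72 stageTCP [ 0.0079 -0.1146] z 0.06039343015540975 rot [-179.9977   -0.1028 -173.0294] Fstage [-6.4, -1.1, 4.0] w 0.0003
```

```bash
R='python3 -c "from geo import *;rep()"'; 
python3 -m inch '-0.0005 0 0 0 0 0 0;-0.0005 0 0 0 0 0 0' >/dev/null; eval $R
python3 -m inch '-0.0005 0 0 0 0 0 0;-0.0005 0 0 0 0 0 0' >/dev/null; eval $R

```

```text
t 18.88 stageTCP [ 0.0079 -0.1146] z 0.060374705683574184 rot [ 179.9965   -0.1963 -173.036 ] Fstage [-8.5, -0.8, 5.2] w 0.0007
t 19.05 stageTCP [ 0.0079 -0.1146] z 0.06023823118284385 rot [ 179.9881   -0.2932 -173.048 ] Fstage [-12.0, -0.6, 7.7] w 0.0002
```

```bash
R='python3 -c "from geo import *;rep()"'; 
python3 -m inch '0.003 0 0 0 0 0 0;0.01 0 0 0 0 0 0;0.01 0 -0.03 0 0 0 0;0 0 -0.03 0 0 0 0;0 0.04 0 0 0 0 0;0 0.04 0 0 0 0 0;0 0.04 0 0 0 0 0;0 0.04 0 0 0 0 0;0 0.04 0 0 0 0 0;0 0 0.03 0 0 0 0;0 0 0.025 0 0 0 0;0 0 0.005 0 0 0 0' ; eval $R
python3 -m inch '-0.003 0 0 0 0 0 0;-0.003 0 0 0 0 0 0;-0.002 0 0 0 0 0 0;-0.002 0 0 0 0 0 0;-0.002 0 0 0 0 0 0;-0.001 0 0 0 0 0 0;-0.001 0 0 0 0 0 0;-0.001 0 0 0 0 0 0' >/dev/null; eval $R
python3 -m inch '-0.001 0 0 0 0 0 0;-0.001 0 0 0 0 0 0;-0.0005 0 0 0 0 0 0;-0.0005 0 0 0 0 0 0' >/dev/null; eval $R

```

```text
time_s: 20.05
tcp_pos: [0.5333, 0.0843, 0.0576]
eef_rot: [-180.0, -0.2, -173.0]
contact_force: [-1.5, -1.0, -0.9]
gripper_width: 0.0004
t 20.05 stageTCP [-0.0134  0.0864] z 0.0575526989587493 rot [-179.9838   -0.19   -172.9527] Fstage [-1.6, -0.8, -0.9] w 0.0004
t 20.72 stageTCP [0.0038 0.0854] z 0.06080241220667575 rot [ 179.9919    0.0196 -173.0352] Fstage [0.5, -1.4, -0.1] w 0.0006
t 21.05 stageTCP [0.0067 0.0855] z 0.06049976062445531 rot [-179.9976   -0.0084 -173.0196] Fstage [-0.0, 0.1, -0.4] w 0.0003
```

```bash
R='python3 -c "from geo import *;rep()"'; 
python3 -m inch '-0.0005 0 0 0 0 0 0;-0.0005 0 0 0 0 0 0' >/dev/null; eval $R
python3 -m inch '-0.0005 0 0 0 0 0 0;-0.0005 0 0 0 0 0 0' >/dev/null; eval $R

```

```text
t 21.22 stageTCP [0.007  0.0854] z 0.06037088587303849 rot [-179.9893   -0.0729 -173.0299] Fstage [-3.6, 1.2, 1.6] w 0.0003
t 21.38 stageTCP [0.0082 0.0854] z 0.06036867018147684 rot [-179.991    -0.0492 -173.0255] Fstage [-1.9, 0.7, 0.2] w 0.0003
```

```bash
R='python3 -c "from geo import *;rep()"'; 
python3 -m inch '-0.0005 0 0 0 0 0 0;-0.0005 0 0 0 0 0 0' >/dev/null; eval $R
python3 -m inch '-0.0005 0 0 0 0 0 0;-0.0005 0 0 0 0 0 0' >/dev/null; eval $R

```

```text
t 21.55 stageTCP [0.0085 0.0854] z 0.060308822526744056 rot [-179.9868   -0.1224 -173.0432] Fstage [-6.8, 1.8, 3.8] w 0.0005
t 21.72 stageTCP [0.0085 0.0852] z 0.0601152346373854 rot [-179.9711   -0.2234 -173.0549] Fstage [-10.5, 2.5, 6.0] w 0.0003
```

```bash
R='python3 -c "from geo import *;rep()"'; 
python3 -m inch '0.003 0 0 0 0 0 0;0.01 0 0 0 0 0 0;0.006 0 -0.03 0 0 0 0;0 0 -0.03 0 0 0 0;0 -0.04 0 0 0 0 0;0 -0.04 0 0 0 0 0;0 -0.04 0 0 0 0 0;0 -0.04 0 0 0 0 0;0 -0.04 0 0 0 0 0;0 0 0.03 0 0 0 0;0 0 0.025 0 0 0 0;0 0 0.005 0 0 0 0' >/dev/null ; eval $R
python3 -m inch '-0.003 0 0 0 0 0 0;-0.003 0 0 0 0 0 0;-0.002 0 0 0 0 0 0;-0.002 0 0 0 0 0 0;-0.002 0 0 0 0 0 0;-0.001 0 0 0 0 0 0;-0.001 0 0 0 0 0 0;-0.001 0 0 0 0 0 0' >/dev/null; eval $R
python3 -m inch '-0.001 0 0 0 0 0 0;-0.0005 0 0 0 0 0 0' >/dev/null; eval $R

```

```text
t 22.72 stageTCP [-0.0121 -0.1151] z 0.057072650327058466 rot [ 179.9606   -0.2516 -173.1895] Fstage [-1.7, 0.8, -1.0] w 0.0007
t 23.38 stageTCP [ 0.006  -0.1144] z 0.06084592575142053 rot [-179.9995    0.0239 -173.0085] Fstage [0.3, 0.2, 0.2] w 0.0002
t 23.55 stageTCP [ 0.0074 -0.1145] z 0.06060362408576639 rot [ 179.9998    0.0049 -173.0218] Fstage [0.7, 1.3, 0.0] w 0.0004
```

```bash
R='python3 -c "from geo import *;rep()"'; 
python3 -m inch '-0.0005 0 0 0 0 0 0;0 0 0 0 0 0 0' >/dev/null; eval $R
python3 -m inch '-0.0005 0 0 0 0 0 0;-0.0005 0 0 0 0 0 0' >/dev/null; eval $R

```

```text
t 23.72 stageTCP [ 0.0076 -0.1145] z 0.06047297906759394 rot [ 179.9992   -0.0217 -173.0275] Fstage [-0.1, -0.3, 1.0] w 0.0003
t 23.88 stageTCP [ 0.0081 -0.1146] z 0.060418404702046735 rot [ 179.9966   -0.074  -173.0326] Fstage [-3.0, -0.7, 2.0] w 0.0005
```

```bash
R='python3 -c "from geo import *;rep()"'; 
python3 -m inch '-0.0005 0 0 0 0 0 0;0 0 0 0 0 0 0' >/dev/null; eval $R

```

```text
t 24.05 stageTCP [ 0.008  -0.1146] z 0.06031714364337443 rot [ 179.9964   -0.1315 -173.0326] Fstage [-5.9, 0.2, 2.5] w 0.0004
```

```bash
R='python3 -c "from geo import *;rep()"'; 
python3 -m inch '-0.0005 0 0 0 0 0 0;0 0 0 0 0 0 0' >/dev/null; eval $R
python3 -m inch '0.003 0 0 0 0 0 0;0.01 0 0 0 0 0 0;0.004 0 -0.03 0 0 0 0;0 0 -0.035 0 0 0 0;-0.02 -0.03 0 0 0 0 0;-0.02 -0.03 0 0 0 0 0;-0.006 0 0 0 0 0 0;0 0 0.03 0 0 0 0;0 0 0.03 0 0 0 0;0 0 0.005 0 0 0 0;0 0 0 0 0 0 0' >/dev/null ; eval $R

```

```text
t 24.22 stageTCP [ 0.008  -0.1146] z 0.06024519784419269 rot [ 179.9911   -0.1785 -173.0458] Fstage [-6.6, 0.1, 3.8] w 0.0005
t 25.13 stageTCP [ 0.0368 -0.1744] z 0.05851189794483 rot [ 179.9695   -0.2389 -173.0356] Fstage [-0.0, 0.3, 1.1] w 0.0002
```

```bash
R='python3 -c "from geo import *;rep()"'; 
python3 -m inch '0 0.003 0 0 0 0 0;0 0.003 0 0 0 0 0;0 0.002 0 0 0 0 0;0 0.002 0 0 0 0 0;0 0.001 0 0 0 0 0;0 0.001 0 0 0 0 0;0 0.0005 0 0 0 0 0' >/dev/null; eval $R
python3 -m inch '0 0.0005 0 0 0 0 0;0 0.0005 0 0 0 0 0' >/dev/null; eval $R
python3 -m inch '0 0.0005 0 0 0 0 0;0 0.0005 0 0 0 0 0' >/dev/null; eval $R

```

```text
t 25.72 stageTCP [ 0.0387 -0.1619] z 0.06096227877970957 rot [-179.9976    0.0338 -173.0075] Fstage [-0.7, 0.6, 1.0] w 0.0006
t 25.88 stageTCP [ 0.0386 -0.1612] z 0.06059937540153973 rot [-179.9982    0.0019 -173.0226] Fstage [0.2, -0.1, 0.2] w 0.0006
t 26.05 stageTCP [ 0.0385 -0.1601] z 0.0604440930640924 rot [ 179.9995   -0.0118 -173.0264] Fstage [0.1, -0.7, 0.6] w 0.0004
```

```bash
R='python3 -c "from geo import *;rep()"'; 
python3 -m inch '0 0.0005 0 0 0 0 0;0 0.0005 0 0 0 0 0' >/dev/null; eval $R
python3 -m inch '0 0.0005 0 0 0 0 0' >/dev/null; eval $R

```

```text
t 26.22 stageTCP [ 0.0385 -0.1595] z 0.06049181326239008 rot [-179.9735   -0.0128 -173.016 ] Fstage [0.4, -4.5, -0.3] w 0.0003
t 26.3 stageTCP [ 0.0385 -0.1595] z 0.0605224505677657 rot [-179.9444   -0.0125 -173.0189] Fstage [0.3, -8.1, -2.7] w 0.0001
```

```bash
R='python3 -c "from geo import *;rep()"'; 
python3 -m inch '0 0.0005 0 0 0 0 0' >/dev/null; eval $R
python3 -m inch '0 0.0005 0 0 0 0 0' >/dev/null; eval $R

```

```text
t 26.38 stageTCP [ 0.0384 -0.1594] z 0.06051980576365996 rot [-179.9133   -0.0205 -173.0168] Fstage [0.5, -10.6, -3.8] w 0.0004
t 26.47 stageTCP [ 0.0383 -0.1594] z 0.06052565320060077 rot [-179.8876   -0.0317 -173.0181] Fstage [0.5, -13.7, -3.8] w 0.0
```

```bash
python3 - <<'E'
from geo import *
print(r.get_state()['joints'])
E
python3 -m inch '0 -0.002 0 0 0 0 0;0 -0.01 0 0 0 0 0;0 0 -0.03 0 0 0 0;0 0 -0.04 0 0 0 0;0.03 0.02 -0.03 0 0 0 0;0.03 0.02 -0.03 0 0 0 0;0.035 0.02 0 0 0 0 0;0.035 0.02 0 0 0 0 0;0 0.04 0 0 0 0 0;0 0.04 0 0 0 0 0;0 0.04 0 0 0 0 0'
python3 - <<'E'
from look import *
from geo import *
rep(); P=r.camera_params('wrist'); snap('wrist','wrist9'); snap('scene','scene9'); snap('side','side9')
for c in ['scene','side','wrist']:
  for n in ['clip_knob','clip_leaf','slab']: print(c,n,[(round(d['p'],2),[round(float(v),1) for v in d['xy']]) for d in r.recognise(n,c)[:2]])
import cv2
a=cv2.imread('pics/scene9.png')[160:320,150:410]; b=cv2.resize(a,None,fx=3,fy=3,interpolation=2);cv2.imwrite('pics/scene9z.png',b)
import pickle; pickle.dump(P,open('w9.pkl','wb'))
E
```

```text
[  3.7167  25.1202 -16.0712   0.1515 -48.834  -86.8344]
time_s: 27.38
tcp_pos: [0.4703, 0.0169, 0.1848]
eef_rot: [179.9, 0.1, -173.1]
contact_force: [1.3, 0.3, 0.0]
gripper_width: 0.0005
t 27.38 stageTCP [-0.0844  0.0275] z 0.1847782404550133 rot [ 179.943     0.1142 -173.0942] Fstage [1.3, 0.2, 0.0] w 0.0005
scene clip_knob [(0.63, [320.2, 186.1])]
scene clip_leaf [(0.47, [304.6, 177.6])]
scene slab [(0.97, [294.6, 240.6])]
side clip_knob [(0.87, [287.2, 256.4])]
side clip_leaf [(0.69, [307.3, 262.3])]
side slab [(0.6, [258.0, 223.5])]
wrist clip_knob []
wrist clip_leaf [(0.83, [399.3, 162.2])]
wrist slab [(0.68, [99.2, 331.4])]
```

View pics/wrist9.png

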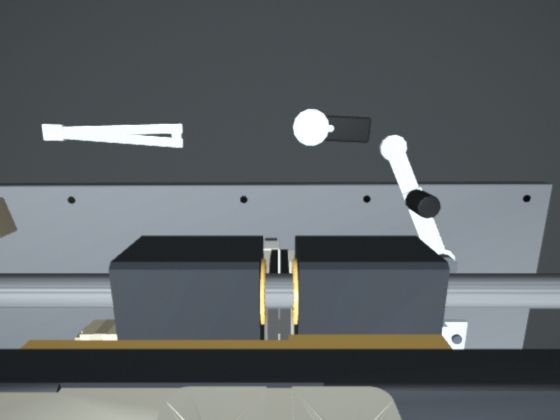

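View pics/scene9z.png

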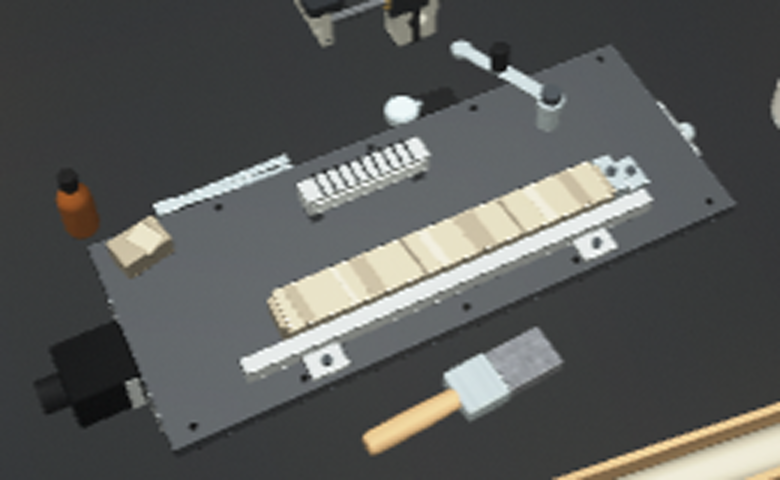

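```bash
python3 -m inch '0.007 0.0323 0 0 0 0 0;0.007 0.0323 0 0 0 0 0;0.007 0.0323 0 0 0 0 0;0.007 0.0323 0 0 0 0 0;0 0 0 0 0 0.104 0;0 0 0 0 0 0.104 0;0 0 0 0 0 0.104 0;0 0 0 0 0 0.104 0;0 0 0 0 0 0.104 0;0 0 0 0 0 0.104 0;0 0 0 0 0 0.104 0;0 0 0 0 0 0.104 0;0 0 0 0 0 0.104 0;0 0 0 0 0 0.104 0'
python3 - <<'E'
from look import *
from geo import *
rep(); print(r.get_state()['joints']); 
import pickle; P=pickle.load(open('w9.pkl','rb'))
print('w9 knob top/bot',st(onz('wrist',[(415,202)],.11,P)),st(onz('wrist',[(431,203)],.11,P)),st(onz('wrist',[(415,202)],.084,P)))
P=r.camera_params('wrist'); snap('wrist','wrist10'); snap('side','side10')
pickle.dump(P,open('w10.pkl','wb'))
E
```

```text
time_s: 29.15
tcp_pos: [0.4491, 0.113, 0.1819]
eef_rot: [179.7, -3.5, 129.8]
contact_force: [0.4, 0.0, 0.6]
gripper_width: 0.0004
t 29.15 stageTCP [-0.0933  0.1255] z 0.18193177272536942 rot [179.7361  -3.5422 129.8161] Fstage [0.4, -0.0, 0.6] w 0.0004
[  35.3832    3.3251  -26.1719   -4.0789  -60.5757 -173.5686]
w9 knob top/bot [[-0.0986  0.117 ]] [[-0.0978  0.1275]] [[-0.0928  0.1269]]
```

View pics/wrist10.png

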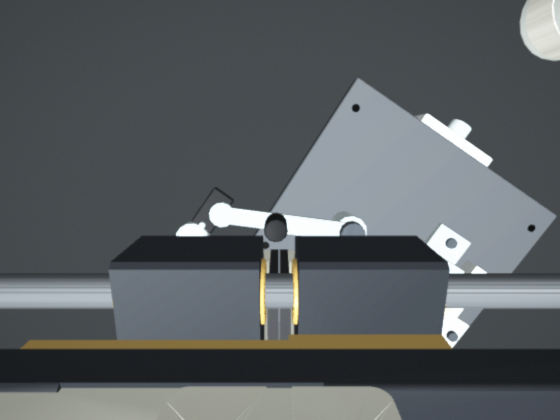

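View pics/side10.png

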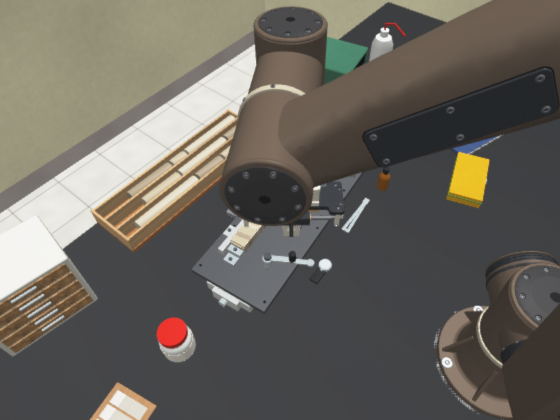

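Joint 6 is at its range limit (-173.6°), so the turn was cut short and the tool is tilted about 3.5°. I'll turn back, straighten up and use a smaller starting angle.

```bash
cat >> geo.py <<'E'
from scipy.spatial.transform import Rotation as Ro
def tgt(x,y,z,phi):
    c,s=np.cos(SP[2]),np.sin(SP[2]); p=np.array([SP[0]+c*x-s*y,SP[1]+s*x+c*y,z])
    R=Ro.from_euler('xyz',[180,0,np.degrees(SP[2]+phi)+180],degrees=True); return p,R
def delta(a,b):
    (p,R),(q,Q)=a,b; return R.inv().apply(q-p),(R.inv()*Q).as_rotvec()
def cur():
    s=r.get_state(); return s['tcp_pos'],Ro.from_euler('xyz',s['eef_rot'],degrees=True)
PV=np.array([-.045,.15])
def path(th,phi,gap=0):
    k=PV+.055*np.array([-np.cos(th),-np.sin(th)]); n=np.array([np.cos(phi),np.sin(phi)])
    return k-n*(.0175+gap)
E
python3 - <<'E'
from geo import *
phi=-0.65
q=path(.46,phi,.014); print(q)
d=delta(cur(),tgt(*q,.18,phi)); print(d)
E
```

```text
[-0.1194  0.1446]
(array([ 0.032 , -0.0114,  0.0033]), array([ 0.0143, -0.0606, -0.3574]))
```

```bash
python3 -m inch '0 0 0 0.004 -0.015 -0.09 0;0 0 0 0.004 -0.015 -0.09 0;0 0 0 0.004 -0.015 -0.09 0;0 0 0 0.003 -0.015 -0.09 0;0 0 0 0 0 0 0'
python3 - <<'E'
from geo import *
phi=-0.65
q=path(.46,phi,.014); rep(); print(r.get_state()['joints'])
print(delta(cur(),tgt(*q,.18,phi)))
E
```

```text
time_s: 29.67
tcp_pos: [0.4485, 0.1126, 0.1815]
eef_rot: [-179.9, 0.1, 150.8]
contact_force: [0.4, -0.4, -0.1]
gripper_width: 0.0002
t 29.67 stageTCP [-0.094   0.1251] z 0.1815152267726831 rot [-179.942     0.0573  150.7548] Fstage [0.3, -0.4, -0.1] w 0.0002
[  38.6655    2.3179  -28.9465    0.0877  -58.7679 -157.9563]
(array([0.032 , 0.0006, 0.0015]), array([-0.001 ,  0.001 ,  0.0132]))
```

```bash
python3 -m inch '0.016 0 0 0 0 0 0;0.016 0 0 0 0 0.0065 0;0 0 0 0 0 0.006 0;0 0 0.03 0 0 0 0;0 0 0.03 0 0 0 0;0 0 0.02 0 0 0 0;0 0 0.01 0 0 0 0;0 0 0 0 0 0 0'
python3 - <<'E'
from geo import *
from look import *
phi=-0.65
q=path(.46,phi,.014); rep(); print(r.get_state()['joints'])
print(delta(cur(),tgt(*q,.09,phi)))
snap('side','side11');snap('scene','scene11')
import cv2
a=cv2.imread('pics/side11.png')[200:320,210:370]; cv2.imwrite('pics/side11z.png',cv2.resize(a,None,fx=4,fy=4,interpolation=cv2.INTER_CUBIC))
a=cv2.imread('pics/scene11.png')[130:250,260:420]; cv2.imwrite('pics/scene11z.png',cv2.resize(a,None,fx=4,fy=4,interpolation=cv2.INTER_CUBIC))
E
```

```text
time_s: 30.33
tcp_pos: [0.4199, 0.1274, 0.0895]
eef_rot: [-179.7, -0.1, 149.6]
contact_force: [-0.3, -0.1, -0.2]
gripper_width: 0.0008
t 30.33 stageTCP [-0.1205  0.1434] z 0.08946435940508297 rot [-179.7445   -0.0883  149.621 ] Fstage [-0.3, -0.1, -0.2] w 0.0008
[  42.7874    6.653   -38.5217   -0.0149  -45.0954 -163.1556]
(array([-0.0001,  0.0016, -0.0005]), array([-0.0045, -0.0016, -0.0066]))
```

View pics/side11z.png

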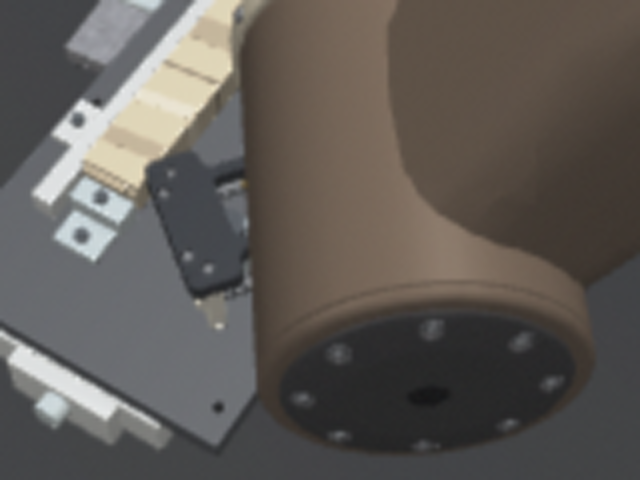

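View pics/scene11z.png

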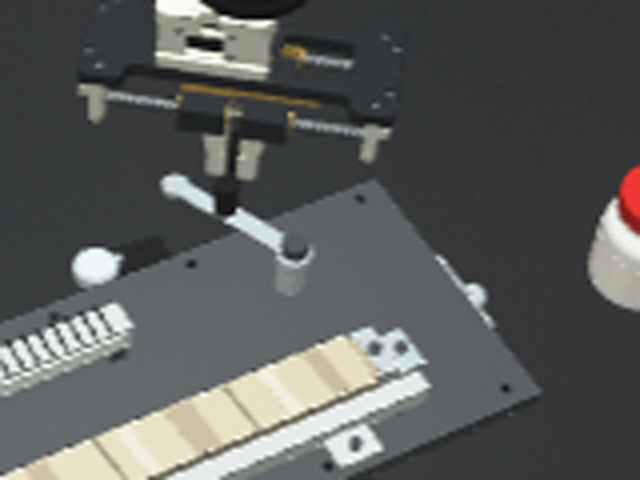

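```bash
python3 - <<'E'
from geo import *
ph=lambda t:max(t-np.pi/2,-.65)
prev=tgt(*path(.46,-.65,.014),.09,-.65)
def show(l,t,g):
    global prev
    q=tgt(*path(t,ph(t),g),.09,ph(t)); d=delta(prev,q); print(l,(d[0]*1000).round(2),d[1][2].round(3)); prev=q
show('app',.46,0)
for t in np.arange(.56,2.75,.1): show(round(t,2),t,0)
E
```

```text
app [-14.  -0.  -0.] 0.0
0.56 [-5.04 -2.2  -0.  ] 0.0
0.66 [-5.23 -1.68 -0.  ] 0.0
0.76 [-5.38 -1.15 -0.  ] 0.0
0.86 [-5.46 -0.61 -0.  ] 0.0
0.96 [-5.51 -0.75 -0.  ] -0.039
1.06 [-5.58 -1.47 -0.  ] -0.1
1.16 [-5.58 -1.47 -0.  ] -0.1
1.26 [-5.58 -1.47 -0.  ] -0.1
1.36 [-5.58 -1.47 -0.  ] -0.1
1.46 [-5.58 -1.47 -0.  ] -0.1
1.56 [-5.58 -1.47 -0.  ] -0.1
1.66 [-5.58 -1.47 -0.  ] -0.1
1.76 [-5.58 -1.47 -0.  ] -0.1
1.86 [-5.58 -1.47 -0.  ] -0.1
1.96 [-5.58 -1.47 -0.  ] -0.1
2.06 [-5.58 -1.47 -0.  ] -0.1
2.16 [-5.58 -1.47 -0.  ] -0.1
2.26 [-5.58 -1.47 -0.  ] -0.1
2.36 [-5.58 -1.47 -0.  ] -0.1
2.46 [-5.58 -1.47 -0.  ] -0.1
2.56 [-5.58 -1.47 -0.  ] -0.1
2.66 [-5.58 -1.47 -0.  ] -0.1
```

```bash
python3 -m inch '-0.005 0 0 0 0 0 0;-0.004 0 0 0 0 0 0;-0.003 0 0 0 0 0 0;-0.002 0 0 0 0 0 0;-0.0025 -0.0011 0 0 0 0 0;-0.0025 -0.0011 0 0 0 0 0;-0.0026 -0.0008 0 0 0 0 0;-0.0026 -0.0008 0 0 0 0 0;-0.0027 -0.0006 0 0 0 0 0;-0.0027 -0.0006 0 0 0 0 0' >/dev/null
python3 - <<'E'
from geo import *
from look import *
rep(); print(delta(cur(),tgt(*path(.76,-.65,0),.09,-.65)))
snap('scene','scene12')
import cv2
a=cv2.imread('pics/scene12.png')[130:250,260:420]; cv2.imwrite('pics/scene12z.png',cv2.resize(a,None,fx=4,fy=4,interpolation=cv2.INTER_CUBIC))
E
```

```text
t 31.27 stageTCP [-0.0992  0.1219] z 0.09137436641926514 rot [-179.9136   -0.0181  149.7635] Fstage [-3.9, -1.0, 0.8] w 0.0004
(array([0.0001, 0.0009, 0.0014]), array([-0.0015, -0.0003, -0.0041]))
```

View pics/scene12z.png

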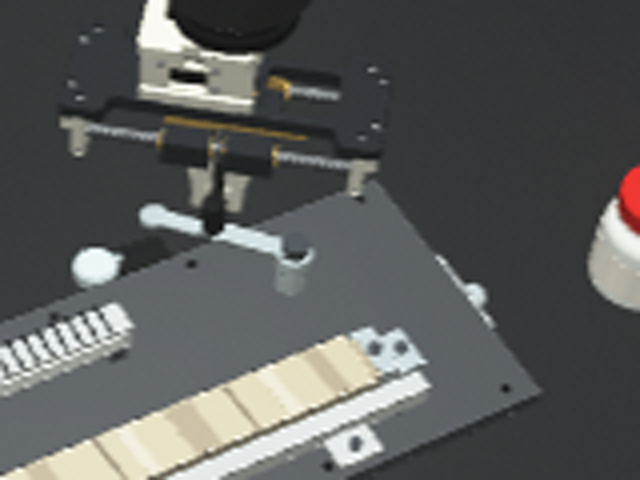

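```bash
python3 -m inch '-0.0027 -0.0003 0 0 0 0 0;-0.0027 -0.0003 0 0 0 0 0;-0.0028 -0.0004 0 0 0 -0.02 0;-0.0028 -0.0004 0 0 0 -0.02 0;-0.0056 -0.0015 0 0 0 -0.1 0;-0.0056 -0.0015 0 0 0 -0.1 0;-0.0056 -0.0015 0 0 0 -0.1 0;-0.0056 -0.0015 0 0 0 -0.1 0' >/dev/null
python3 - <<'E'
from geo import *
from look import *
rep(); print(delta(cur(),tgt(*path(1.36,1.36-np.pi/2,0),.09,1.36-np.pi/2)))
snap('scene','scene13')
import cv2
a=cv2.imread('pics/scene13.png')[130:250,260:420]; cv2.imwrite('pics/scene13z.png',cv2.resize(a,None,fx=4,fy=4,interpolation=cv2.INTER_CUBIC))
E
```

```text
t 31.98 stageTCP [-0.073   0.0992] z 0.09162659150599826 rot [-179.9857    0.0301  175.2822] Fstage [-2.3, -0.7, -1.1] w 0.0002
(array([0.0007, 0.0005, 0.0016]), array([-0.0002,  0.0005,  0.0021]))
```

View pics/scene13z.png

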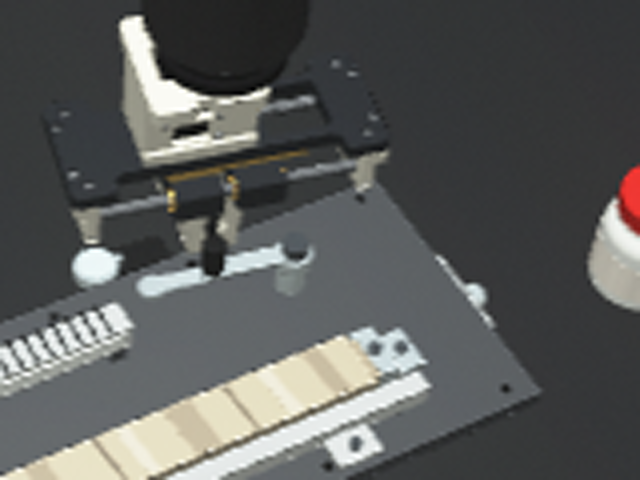

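```bash
python3 -m inch '-0.0056 -0.0015 0 0 0 -0.1 0;-0.0056 -0.0015 0 0 0 -0.1 0;-0.0056 -0.0015 0 0 0 -0.1 0;-0.0056 -0.0015 0 0 0 -0.1 0;-0.0056 -0.0015 0 0 0 -0.1 0;-0.0056 -0.0015 0 0 0 -0.1 0;-0.0056 -0.0015 0 0 0 -0.1 0' >/dev/null
python3 - <<'E'
from geo import *
from look import *
rep(); print(delta(cur(),tgt(*path(2.06,2.06-np.pi/2,0),.09,2.06-np.pi/2)))
snap('scene','scene14')
import cv2
a=cv2.imread('pics/scene14.png')[130:250,260:420]; cv2.imwrite('pics/scene14z.png',cv2.resize(a,None,fx=4,fy=4,interpolation=cv2.INTER_CUBIC))
E
```

```text
t 32.62 stageTCP [-0.0335  0.0928] z 0.09184768374580154 rot [-179.9661    0.0665 -144.763 ] Fstage [-2.0, 0.8, 0.3] w 0.0004
(array([0.0008, 0.0009, 0.0018]), array([-0.0006,  0.0012, -0.0006]))
```

View pics/scene14z.png

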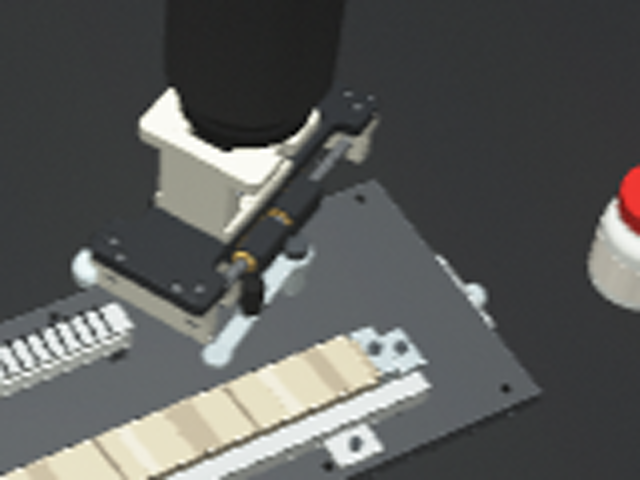

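Foot (zoom (215,352)) is just short of the slab's front edge. I'll go slower through the ride-up, at 0.04 rad per row, and check the force as I go.

```bash
R='python3 -c "from geo import *;rep()"'; 
python3 -m inch '-0.0022 -0.0006 0 0 0 -0.04 0;-0.0022 -0.0006 0 0 0 -0.04 0;-0.0022 -0.0006 0 0 0 -0.04 0;-0.0022 -0.0006 0 0 0 -0.04 0' >/dev/null; eval $R
python3 -m inch '-0.0022 -0.0006 0 0 0 -0.04 0;-0.0022 -0.0006 0 0 0 -0.04 0' >/dev/null; eval $R
python3 -m inch '-0.0022 -0.0006 0 0 0 -0.04 0;-0.0022 -0.0006 0 0 0 -0.04 0' >/dev/null; eval $R
```

```text
t 33.0 stageTCP [-0.025   0.0953] z 0.09187408139396762 rot [-179.9492    0.054  -135.8779] Fstage [-1.1, -1.2, -0.1] w 0.0002
t 33.17 stageTCP [-0.0215  0.0967] z 0.09179771680739718 rot [-179.965    -0.0292 -131.2971] Fstage [-3.6, -1.9, 2.0] w 0.0005
t 33.33 stageTCP [-0.0173  0.0988] z 0.09181900467895643 rot [-179.9583   -0.0115 -126.7164] Fstage [-2.6, -2.1, 0.4] w 0.0003
```

```bash
R='python3 -c "from geo import *;rep()"'; 
python3 -m inch '-0.0022 -0.0006 0 0 0 -0.04 0;-0.0022 -0.0006 0 0 0 -0.04 0' >/dev/null; eval $R
python3 -m inch '-0.0022 -0.0006 0 0 0 -0.04 0;-0.0022 -0.0006 0 0 0 -0.04 0' >/dev/null; eval $R
python3 - <<'E'
from geo import *
from look import *
print(delta(cur(),tgt(*path(2.54,2.54-np.pi/2,0),.09,2.54-np.pi/2)))
snap('scene','scene15')
import cv2
a=cv2.imread('pics/scene15.png')[130:250,260:420]; cv2.imwrite('pics/scene15z.png',cv2.resize(a,None,fx=4,fy=4,interpolation=cv2.INTER_CUBIC))
E
```

```text
t 33.5 stageTCP [-0.0134  0.1012] z 0.09184520983720039 rot [-179.9552   -0.0116 -122.1315] Fstage [-2.7, -2.4, 1.1] w 0.0003
t 33.67 stageTCP [-0.0097  0.1039] z 0.09183470844859098 rot [-179.9524   -0.0176 -117.5433] Fstage [-2.0, -2.4, 1.3] w 0.0005
(array([-0.0005,  0.0002,  0.0018]), array([-0.0008, -0.0003, -0.0055]))
```

View pics/scene15z.png

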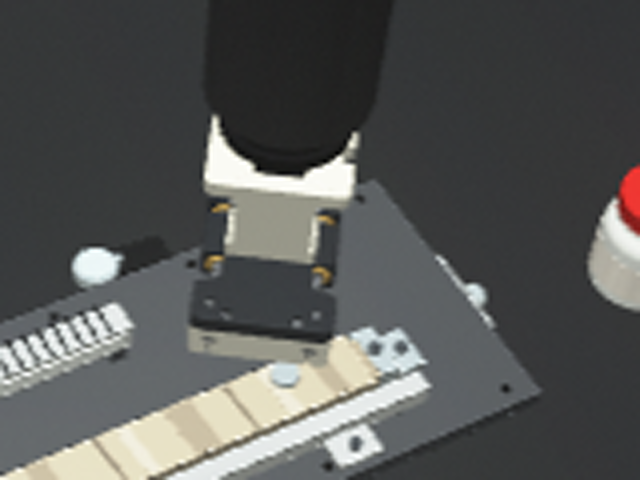

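```bash
R='python3 -c "from geo import *;rep()"'; 
python3 -m inch '-0.0022 -0.0006 0 0 0 -0.04 0;-0.0022 -0.0006 0 0 0 -0.04 0;0 0 0 0 0 0 0' >/dev/null; eval $R
python3 -m inch '0.003 0 0 0 0 0 0;0.01 0 0 0 0 0 0;0.012 0 -0.01 0 0 0 0;0.01 0 -0.04 0 0 0 0;0.03 0 -0.04 0 0 0 0;0.03 0 -0.02 0 0 0.1 0;0.03 0 0 0 0 0.1 0;0.03 0 0 0 0 0.1 0;0 0 0 0 0 0.1 0;0 0 0 0 0 0.1 0;0 0 0 0 0 0.1 0;0 0 0 0 0 0.1 0;0 0 0 0 0 0.1 0'
eval $R
python3 - <<'E'
from look import *
snap('scene','scene16');snap('side','side16');snap('wrist','wrist16')
import cv2
a=cv2.imread('pics/scene16.png')[170:290,190:390]; cv2.imwrite('pics/scene16z.png',cv2.resize(a,None,fx=4,fy=4,interpolation=cv2.INTER_CUBIC))
a=cv2.imread('pics/side16.png')[130:320,190:390]; cv2.imwrite('pics/side16z.png',cv2.resize(a,None,fx=3,fy=3,interpolation=cv2.INTER_CUBIC))
E
```

```text
t 33.97 stageTCP [-0.006   0.1072] z 0.09184727731638342 rot [-179.9444    0.0064 -112.9335] Fstage [-1.8, -1.0, 1.6] w 0.0002
time_s: 35.05
tcp_pos: [0.4709, -0.0293, 0.196]
eef_rot: [-180.0, 0.1, -159.1]
contact_force: [-0.5, 0.8, -0.5]
gripper_width: 0.0
t 35.05 stageTCP [-0.0897 -0.0185] z 0.19600484062997903 rot [-179.9713    0.0829 -159.0608] Fstage [-0.4, 0.8, -0.5] w 0.0
```

View pics/scene16z.png

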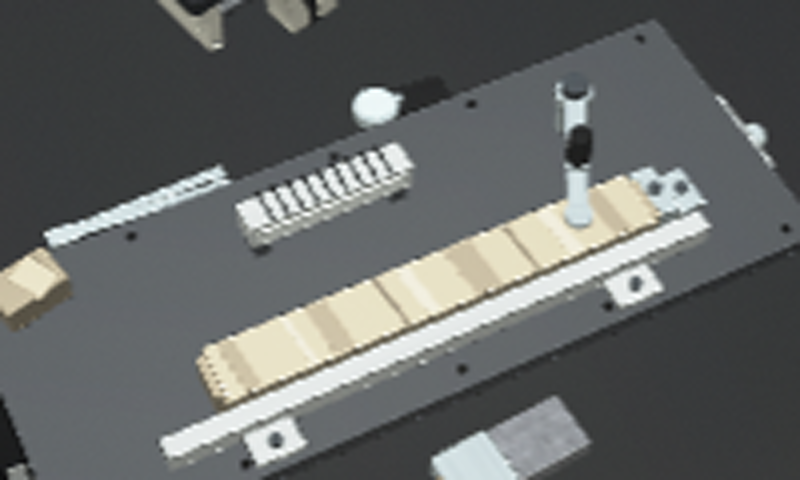

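View pics/side16z.png

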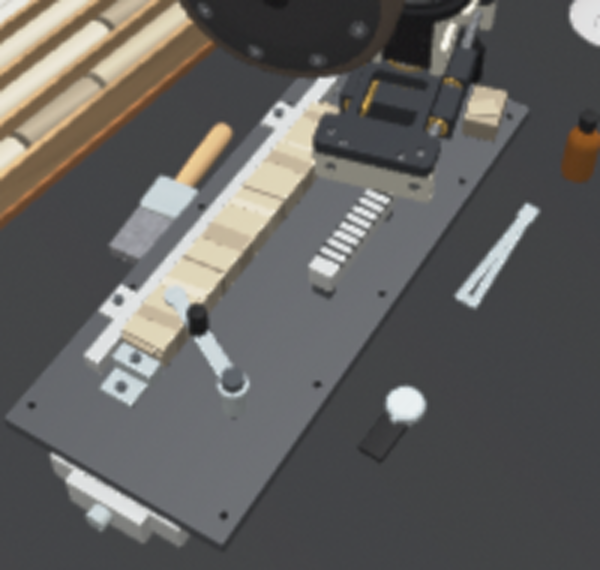

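```bash
python3 - <<'E'
import cv2,numpy as np
a=cv2.imread('pics/scene9.png');b=cv2.imread('pics/scene16.png')
A=a[215:280,205:300];B=b[215:280,205:300]
print(cv2.phaseCorrelate(np.float32(cv2.cvtColor(A,6)),np.float32(cv2.cvtColor(B,6))), np.abs(A.astype(int)-B).max(), np.abs(A.astype(int)-B).mean())
A=a[225:275,235:265];B=b[225:275,235:265];
cv2.imwrite('pics/cmp.png',np.hstack([cv2.resize(x,None,fx=4,fy=4,interpolation=2) for x in (a[215:285,215:310],b[215:285,215:310])]))
E
```

```text
((-0.007296423443271749, -0.0012186613423779136), 0.9994956836690781) 19 0.5030499325236167
```

View pics/cmp.png

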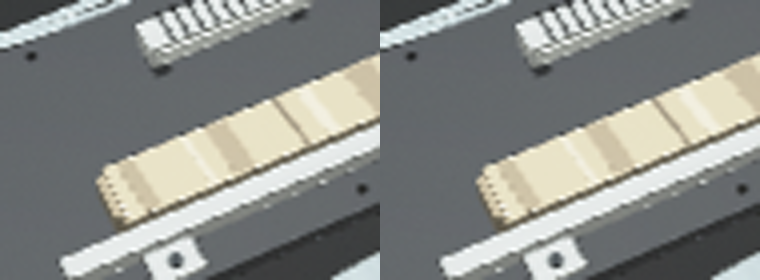

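```bash
python3 -c "
from geo import *
rep(); print(r.close_job())"
```

```text
t 35.2 stageTCP [-0.0895 -0.0182] z 0.1957377131886009 rot [-179.9719    0.0592 -158.5908] Fstage [-0.4, -0.3, -0.0] w 0.0001
the job is handed in; nothing more can be done
None
```

The slab is seated against the fence and the end stop, and the clip's foot is on top of it. I handed the job in at 35 s with the arm clear.

- **Seating the slab:** I pushed it with the closed fingers, never lifting it. The fence contact was felt near both ends, and the right end was felt again after the left one. The end stop was felt twice, at the same position to 0.1 mm. The highest force I read was about 14 N; I read it at the end of each call, not continuously.
- **Setting the clip:** I swung it by its knob to an estimated 2.6 rad. The pictures show the foot well onto the slab. I read no more than about 5 N during the ride-up.
- **Last checks:** The slab's right part did not move between the pictures before and after the clip was set (0.01 pixel shift). In the last scene and side pictures the offcut, tweezers, loupe and brush looked unmoved.

I did not feel the left end again after the last end-stop push. The clip's angle comes from the finger path and the pictures, not from a direct measurement.

Turning the gripper for the clip ran joint 6 up to the edge of its range (-173.57 against -173.66). The turn was cut short there, so I backed off and used a smaller angle.

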